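# Lay down the power supplies and scan them in

## Task

Two or three power supplies stand on end on the bench, their labelled faces towards the robot: without lifting any, push each over backwards, pushing on its label side near the top, so that it lies flat on its finned back with the label up. When all are down, take the hand scanner from its rest and scan the job card, then the labels from the tallest supply to the shortest: hold it steadily aimed at the middle of each for about two seconds, the window some 10 cm away and looking no more than 40 degrees off square. Then lay the scanner back home in both forks of its rest, pointing as it did before, and leave the other things on the bench alone.

Things in the scene. Friction and masses are not known exactly. Their poses are not given: they have to be found in the camera images.
- tall: tall power supply: aluminium box, black end caps, 200 mm high (z), 90 wide (y), 60 deep (x), 0.28 to 0.85 kg, even density; may be absent (None). Stands on end at first. Origin: centre of the standing underside. -x leaves the labelled face, at first facing the robot (world -x within 0.3 rad); +x the finned back. Past balance it falls by itself. Lying as wanted, its x axis points down
- label_tall (a point): centre of the white label with black bars (52 x 40 mm), in the middle of the tall supply's -x face, 100 mm from its underside; axes as its supply's
- middle: middle power supply: aluminium box, black end caps, 165 mm high (z), 80 wide (y), 55 deep (x), 0.28 to 0.85 kg, even density; may be absent (None). Stands on end at first. Origin: centre of the standing underside. -x leaves the labelled face, at first facing the robot (world -x within 0.3 rad); +x the finned back. Past balance it falls by itself. Lying as wanted, its x axis points down
- label_middle (a point): centre of the white label with black bars (52 x 40 mm), in the middle of the middle supply's -x face, 82 mm from its underside; axes as its supply's
- short: short power supply: aluminium box, black end caps, 130 mm high (z), 70 wide (y), 50 deep (x), 0.28 to 0.85 kg, even density; may be absent (None). Stands on end at first. Origin: centre of the standing underside. -x leaves the labelled face, at first facing the robot (world -x within 0.3 rad); +x the finned back. Past balance it falls by itself. Lying as wanted, its x axis points down
- label_short (a point): centre of the white label with black bars (52 x 40 mm), in the middle of the short supply's -x face, 65 mm from its underside; axes as its supply's
- rest: scanner rest standing loose on the bench, 1.6 kg: base 180 x 110 x 8 mm, two grey upright forks 14 mm thick at x = -65 and +45 mm, floors 75 mm above the bench, prongs up to 93 mm and 44 mm apart inside. Origin: centre of its underside, z up. The scanner is home with its handle on both floors, origin 90 mm above this one, head beyond the +x end
- scanner: hand scanner, 0.22 kg, always on: black handle 34 mm wide (y), 30 high (z), from x = -115 to +80 mm; at its +x end a grey head 56 wide bent down 60 degrees, reaching 57 mm below the origin. Origin on the handle's axis, within 7 mm of the centre of mass: grip here from above, across y, between the forks. Starts lying in the rest, its x along the rest's x
- beam (a point): centre of the scanner's window, in the scanner's frame at (102.5, 0, -47.6) mm; its +z axis is the viewing direction, in the scanner's frame (0.5, 0, -0.866); its y axis is the scanner's y
- stand: loose grey block, 80 (x) x 62 (y) x 30 mm, 0.6 kg, that carries the job card; origin at the centre of its underside, z up
- card (a point): centre of the job card, a white card with black bars, 70 x 56 mm, lying flat and face up on a loose grey block 31 mm high (80 x 62 mm, 0.6 kg) at one side of the bench; z up
- tape: bystander, to be left alone: roll of tape lying flat, 60 mm across, 18 mm high
- driver: bystander, to be left alone: screwdriver lying on the bench; origin at its middle
- solder: bystander, to be left alone: small steel reel standing on the bench, 50 mm across, 45 mm high
- flask: bystander, to be left alone: small amber bottle with a white cap, 50 mm across, 110 mm high

How it is judged (in metres and radians):
On the way, in this order (a step that is already met when the one before it is completed fails the run):
1. every supply present lies flat, label up (angle between each of tall, middle, short's own x axis and vertical above 2.97 rad and height (world z) of tall between 0 and 0.05 m and height (world z) of middle between 0 and 0.05 m and height (world z) of short between 0 and 0.05 m), for 0.3 s.
2. the job card is scanned: its centre within 20 mm of the viewing line, 50 to 170 mm from the window, viewing line within 45 degrees of square (x of card in the frame of beam between -0.02 and 0.02 m and y of card in the frame of beam between -0.02 and 0.02 m and z of card in the frame of beam between 0.05 and 0.17 m and angle between the z axis of beam and the z axis of card, either way round below 0.785 rad), for 1 s.
3. the tall supply's label is scanned: its centre within 20 mm of the viewing line, 50 to 170 mm from the window, viewing line within 45 degrees of square (x of label_tall in the frame of beam between -0.02 and 0.02 m and y of label_tall in the frame of beam between -0.02 and 0.02 m and z of label_tall in the frame of beam between 0.05 and 0.17 m and angle between the z axis of beam and the x axis of tall, either way round below 0.785 rad and angle between tall's own x axis and vertical above 2.97 rad), for 1 s.
4. the middle supply's label is scanned: its centre within 20 mm of the viewing line, 50 to 170 mm from the window, viewing line within 45 degrees of square (x of label_middle in the frame of beam between -0.02 and 0.02 m and y of label_middle in the frame of beam between -0.02 and 0.02 m and z of label_middle in the frame of beam between 0.05 and 0.17 m and angle between the z axis of beam and the x axis of middle, either way round below 0.785 rad and angle between middle's own x axis and vertical above 2.97 rad), for 1 s.
5. the short supply's label is scanned: its centre within 20 mm of the viewing line, 50 to 170 mm from the window, viewing line within 45 degrees of square (x of label_short in the frame of beam between -0.02 and 0.02 m and y of label_short in the frame of beam between -0.02 and 0.02 m and z of label_short in the frame of beam between 0.05 and 0.17 m and angle between the z axis of beam and the x axis of short, either way round below 0.785 rad and angle between short's own x axis and vertical above 2.97 rad), for 1 s.
At the end, for the whole second after the job is handed in: every supply lies flat on the bench, label up within 10 degrees, at rest; the scanner lies in both forks of its rest (within 20 mm along, 8 mm across, 6 mm in height, 0.12 rad), head at the rest's +x end, at rest, and the rest stands level on its base (all of step 1 and linear speed of each of tall, middle, short, scanner below 0.02 m/s and x of scanner in the frame of rest between -0.02 and 0.02 m and y of scanner in the frame of rest between -0.008 and 0.008 m and z of scanner in the frame of rest between 0.084 and 0.096 m and x of beam in the frame of rest above 0.07 m and angle between the x axis of scanner and the x axis of rest, either way round below 0.12 rad and angle between rest's own z axis and vertical below 0.1 rad); the robot touches nothing.
It fails at once if a supply is lifted: its underside's centre more than 80 mm above the bench (height (world z) of any of tall, middle, short above 0.08 m).
It fails at once if a bystander is moved more than 50 mm (distance of any of tape, driver, solder, flask from where it was at the start of the episode above 0.05 m).
Of tall, middle, short only 2 to 3 are there at a start; the rules pass over those that are not, and their reading is None.
At some moment in a run one of rest, stand may be knocked a few centimetres aside while the robot is not near it.
It also fails if it takes over 208 s, if anything falls off the work surface, if the arm or the gripper's body presses on something with over 40 N, if the wrist force passes 120 N, or if a joint passes its speed limit or range.

## Robot

A 6-joint arm with a two-finger parallel gripper is mounted at the origin on the work surface. World frame = base frame: x ahead of the robot, y to its left, z up, the work surface at z = 0. Lengths are in mm, angles in rad, forces in N, time in s.
With the tool pointing down it reaches from about 150 to 775 mm from the base axis. Payload 6.1 kg.
Tool frame: the origin (TCP) lies on the centre line of the jaws, within the pads' length; the fingertips stand 11 mm ahead of it and the grasp point (between the pads) lies 8 mm behind it; y points along the fingers, x is the direction in which the jaws open and shut, and the axes are right-handed (so a half turn about y gives the same grasp; the last joint's range is limited). The gripper opens to 85 mm and grips with 20 to 120 N. Pads are 22 mm wide; open, the fingers measure 114 mm over their backs; the gripper's body (76 mm by 85 mm) begins 54 mm behind the grasp point. The pads swing forward as they close: fully open they stand 13 mm farther back than shut.
Start: joints at [-1.232, 0.126, -0.04, 1.405, 0, 1.571], TCP at [174.48, -495.142, 242.295] pointing down, gripper open.
Joint ranges: [-2.72, 2.72], [-0.95, 1.95], [-1.27, 1.35], [-1.78, 2.02], [-1.46, 1.47], [-3.14, 3.14]. Speed limits (rad/s): [2.39, 2.39, 3.01, 3.14, 3.14, 3.14].

## Interface

Orientations are given as a unit quaternion [w, x, y, z].
In Python, from plant import telemetry, cams, ticket gives the robot as it stands. The module is installed in compiled form; this text tells all that it offers.
- The arm moves only by the tool jog_arm, never from a script. Its argument "moves" is one flat list of numbers, 5 for each row, row after row: the opening, from -1 (shut) to 1 (fully open), then the shift along the tool's x, y, z in mm, then the turn about the tool's y in rad. A call has 1 to 5 rows; each row is the pose to reach, as a shift and turn from the pose measured when the call began, along the tool's axes at that moment; what a row does not reach only later rows make up. A row lasts 1/12 s, in which the tool goes at most 41.7 mm and 7.16 degrees, less where a joint would pass 70% of its speed; a pose out of reach is approached as far as the arm can. A call with a gripper value outside its range is refused whole. The fingers move at their own pace and stop on an object; the grip force is fixed at half the most. Time passes only in rows, so rows that repeat a pose let the fingers close. It gives the time, the measured TCP pose, the force and the opening at its end, in the units of the state.
- telemetry.get_obs(): the state, without advancing time (a new reading comes with each control period).
- cams.capture(name): name is "scene" or "top" or "wrist"; returns the picture (480x640x3 uint8, red, green, blue); there is no depth.
- cams.camera_params(name): a dict with "K" (3x3 intrinsics, pixels), "k1" (the pictures are not rectified: a ray, as slopes to the right and down, at radius r is drawn at 1 + k1 r^2 times it, then the intrinsics apply), "R" (3x3) and "t" (3): a world point X has camera coordinates R X + t. Camera axes: x right, y down, z forward; pixel columns grow to the right and rows downward; lengths in mm; the calibration is good to about 2 mm. A picture is of the moment at which its call begins: read the wrist's pose just before it. camera_params takes no time and is no camera call; for the wrist camera it gives the pose at the moment of the call.
- ticket.hand_in(): hands the job in, once; it reports no verdict.
The state is a dict: "time_s": time; "joint_positions": joint angles; "qd": joint speeds; "joint_efforts": joint torques, N m; "tcp_pos": TCP position; "tcp_rot": TCP orientation; "ft_force": force on the tool from outside, world axes, zero at the start; "torque": the same for the moment, N m; "finger_gap": finger opening in mm.
Only numpy, scipy, OpenCV 4.12 (cv2) and the standard library are available. Lean on these libraries where they do the work, as an engineer would, in place of code of your own. Each camera call takes 0.05 s, during which the arm holds its last target.

## Working session

There is one attempt and no reset: what is moved stays moved. The work goes in short steps, Python scripts to look and compute and a tool call to move; the robot and the scene stay as the last step left them, time stands still between calls to the robot, and variables do not carry over. Pictures are saved under pics/ and viewed, and the job is handed in when it is done.

Besides the shell and the picture viewer there is one more tool, called after "Request:" by a JSON object that holds its "method" and its "body", one argument or row to a line. jog_arm: Moves the arm, as the interface text tells. Its arguments: {"type":"object","properties":{"moves":{"type":"array","items":{"type":"number"}}},"required":["moves"]}

```bash
mkdir -p pics
cat > h.py <<'E'
import numpy as np, cv2
from plant import telemetry, cams, ticket
from scipy.spatial.transform import Rotation as Rn
def Rt(q): return Rn.from_quat([q[1],q[2],q[3],q[0]]).as_matrix()
def snap(cam,name):
    p=cams.camera_params(cam); im=np.array(cams.capture(cam)); cv2.imwrite(f'pics/{name}.png',im[:,:,::-1]); np.savez(f'pics/{name}.npz',im=im,**{k:np.array(v) for k,v in p.items()}); return im,p
def load(name):
    d=np.load(f'pics/{name}.npz'); return d['im'],d
def ray(p,u,v):
    K=np.array(p['K']);k1=float(p['k1']);R=np.array(p['R']);t=np.array(p['t']).ravel()
    a=(u-K[0,2])/K[0,0];b=(v-K[1,2])/K[1,1]
    rd=np.hypot(a,b);r=rd
    for _ in range(30): r=rd/(1+k1*r*r)
    s=r/rd if rd>0 else 1
    return -R.T@t, R.T@np.array([a*s,b*s,1.])
def onz(p,u,v,z):
    c,d=ray(p,u,v); return c+d*(z-c[2])/d[2]
def proj(p,X):
    K=np.array(p['K']);k1=float(p['k1']);c=np.array(p['R'])@np.array(X)+np.array(p['t']).ravel()
    a,b=c[0]/c[2],c[1]/c[2];s=1+k1*(a*a+b*b); return K[0,0]*a*s+K[0,2],K[1,1]*b*s+K[1,2]
def tri(p1,u1,p2,u2):
    c1,d1=ray(p1,*u1);c2,d2=ray(p2,*u2)
    A=np.stack([d1,-d2],1);s=np.linalg.lstsq(A,c2-c1,rcond=None)[0]
    a=c1+d1*s[0];b=c2+d2*s[1]; return (a+b)/2,np.linalg.norm(a-b)
E
python3 - <<'E'
from h import *
for c in ['scene','top','wrist']:
    im,p=snap(c,c+'0'); c0=-np.array(p['R']).T@np.array(p['t']).ravel(); print(c,c0,np.array(p['R'])[2],np.array(p['K'])[0,0])
o=telemetry.get_obs();print(o); print(Rt(o['tcp_rot']))
E
```

```text
scene [ 967.52562289  412.34852509 1008.77742573] [-0.42957825 -0.37618232 -0.82094421] 448.7393484325268
top [ 350.17986757   18.3809972  1383.01523444] [ 0.10452574 -0.01069718 -0.99446465] 509.66001814880036
wrist [ 248.56532587 -468.95691586  373.90424201] [-0.29003424 -0.10138402 -0.95163093] 362.22348665745784
{'time_s': 0.15, 'joint_positions': array([-1.23201069e+00,  1.26279525e-01, -4.03624725e-02,  1.40539311e+00,
       -5.28961813e-06,  1.57082645e+00]), 'qd': array([ 8.25401687e-04, -1.97465158e-03,  5.32989632e-03, -9.89525880e-05,
       -3.08939163e-03,  6.27518823e-04]), 'joint_efforts': array([ 3.14915087e-04, -4.36277282e+01,  3.53147542e+01,  1.36134305e-02,
        9.59933777e-05, -1.07239188e-05]), 'tcp_pos': array([ 174.38099484, -494.88327619,  241.69356292]), 'tcp_rot': array([ 0.57738086, -0.57687782,  0.40891888, -0.40820177]), 'ft_force': array([ 0.27340475, -0.20561053,  0.13752482]), 'torque': array([-0.03395569,  0.01523185, -0.01927883]), 'finger_gap': 85.66048308658239}
[[ 3.32313342e-01 -4.16686776e-04  9.43168951e-01]
 [-9.43168229e-01  1.16660620e-03  3.32313603e-01]
 [-1.23877743e-03 -9.99999233e-01 -5.32692488e-06]]
```

View pics/scene0.png

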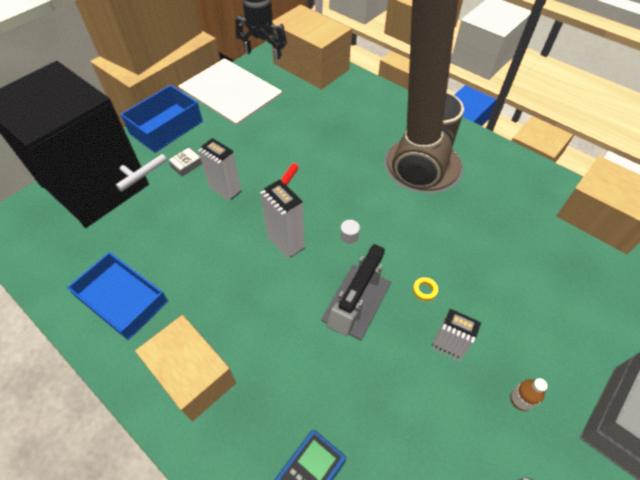

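View pics/top0.png

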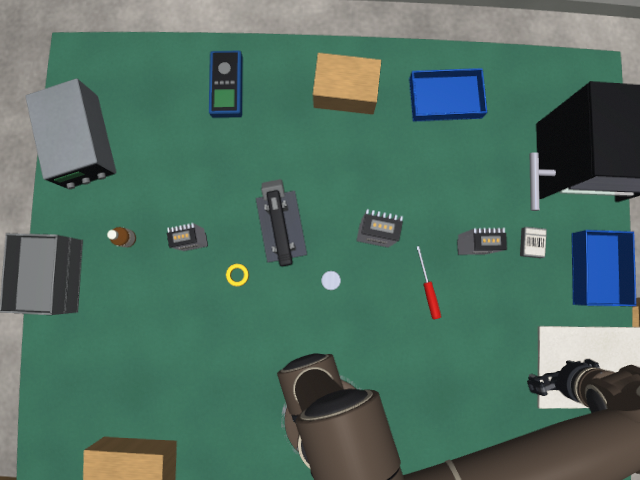

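View pics/wrist0.png

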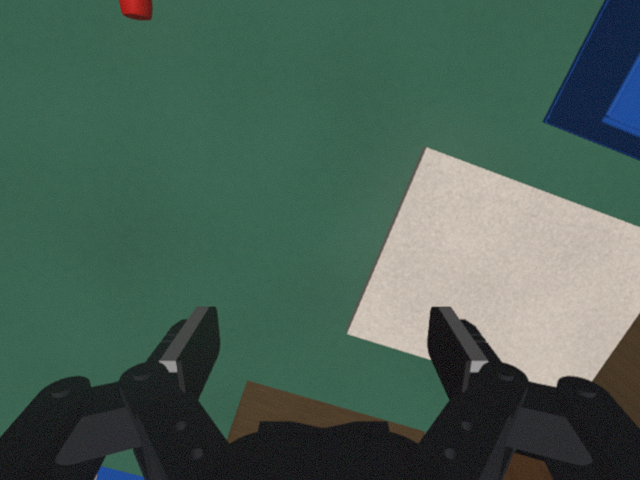

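Run:
```python
from h import *
im,p=load('top0')
def crop(x0,y0,x1,y1,s): return cv2.resize(im[y0:y1,x0:x1,::-1],None,fx=s,fy=s,interpolation=cv2.INTER_CUBIC)
a=crop(100,180,240,280,5);cv2.imwrite('pics/c1.png',a)
a=crop(240,170,400,280,5);cv2.imwrite('pics/c2.png',a)
a=crop(440,210,560,280,6);cv2.imwrite('pics/c3.png',a)
```

```text
(no output)
```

View pics/c1.png

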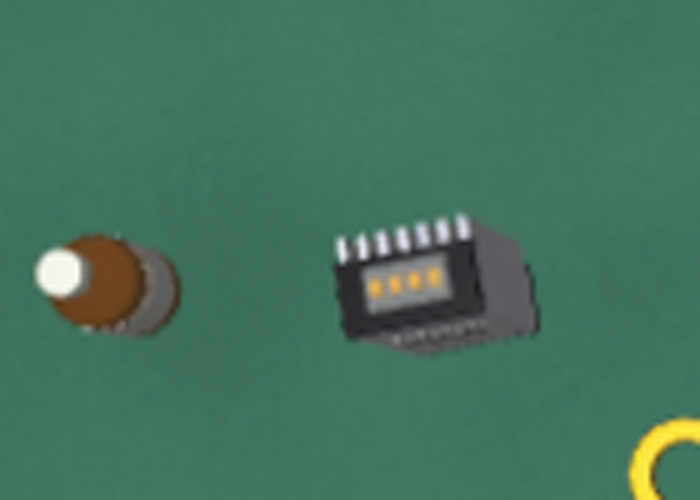

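View pics/c2.png

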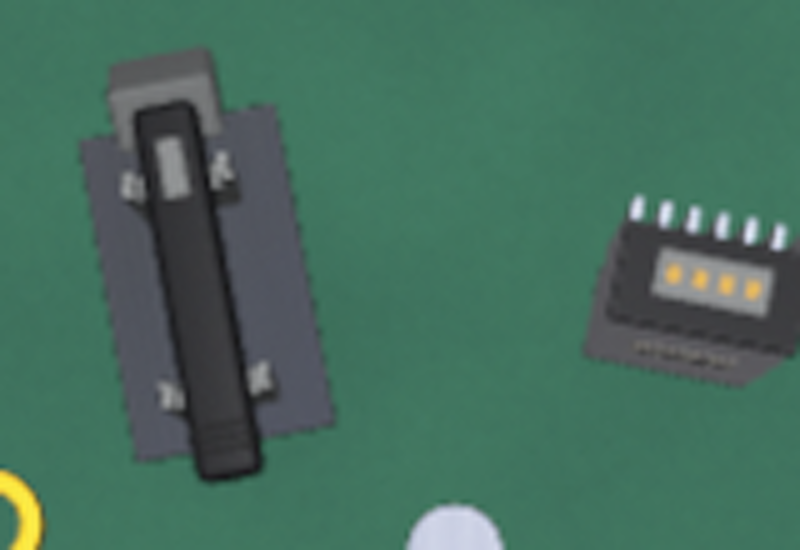

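View pics/c3.png

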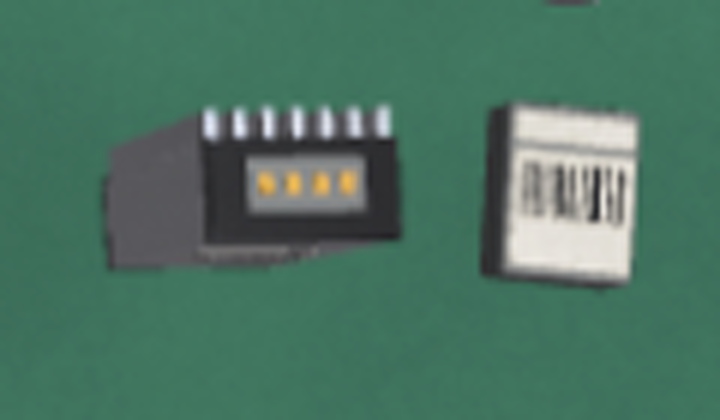

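Run:
```python
from h import *
im,p=load('top0')
a=cv2.resize(im[190:270,340:420,::-1],None,fx=7,fy=7,interpolation=cv2.INTER_CUBIC);cv2.imwrite('pics/c4.png',a)
def P(z,u,v,s,ox,oy): return onz(p,(u+.5)/s-.5+ox,(v+.5)/s-.5+oy,z)
for nm,s,ox,oy,pts in [('c1',5,100,180,[(347,338),(487,318),(337,237),(466,213)]),('c3',6,440,210,[(204,243),(402,238),(203,108),(390,105)])]:
  for z in (200,165,130):
    X=[P(z,*q,s,ox,oy) for q in pts]
    print(nm,z,[x[:2].round(0) for x in X],'w',np.linalg.norm(X[0]-X[1]).round(),'d',np.linalg.norm(X[0]-X[2]).round())
```

```text
c1 200 [array([432., 384.]), array([444., 318.]), array([480., 391.]), array([493., 331.])] w 67.0 d 48.0
c1 165 [array([435., 394.]), array([447., 327.]), array([484., 402.]), array([497., 340.])] w 69.0 d 49.0
c1 130 [array([437., 405.]), array([449., 336.]), array([487., 413.]), array([501., 349.])] w 71.0 d 51.0
c3 200 [array([ 447., -331.]), array([ 451., -411.]), array([ 500., -331.]), array([ 503., -406.])] w 80.0 d 53.0
c3 165 [array([ 449., -341.]), array([ 454., -423.]), array([ 504., -341.]), array([ 508., -419.])] w 82.0 d 55.0
c3 130 [array([ 452., -352.]), array([ 457., -436.]), array([ 509., -351.]), array([ 512., -431.])] w 84.0 d 56.0
```

View pics/c4.png

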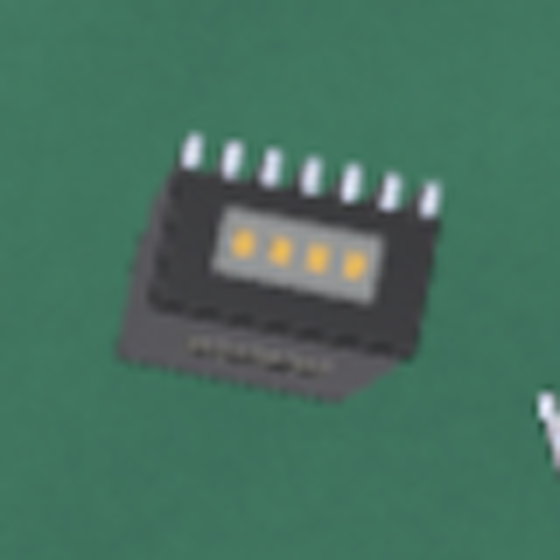

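Run:
```python
from h import *
im,p=load('top0')
def P(z,u,v,s,ox,oy): return onz(p,(u+.5)/s-.5+ox,(v+.5)/s-.5+oy,z)
for nm,z,s,ox,oy,pts in [('short',130,5,100,180,[(347,338),(487,318),(337,237),(466,213)]),('tall',200,7,340,190,[(150,305),(415,357),(195,132),(435,180)]),('mid',165,6,440,210,[(204,243),(402,238),(203,108),(390,105)])]:
    X=[P(z,*q,s,ox,oy) for q in pts]
    e=X[1]-X[0]; f=(X[0]+X[1])/2; print(nm,'frontmid',f.round(),'backmid',((X[2]+X[3])/2).round(),'w',np.linalg.norm(e).round(),'yaw of +x',np.arctan2(e[0],-e[1]).round(3))
# scanner : z of handle top 105 ; ends in c2
for q in [(160,108),(228,475)]: print('handle top',P(105,*q,5,240,170).round())
for q in [(82,145),(272,105),(335,425),(138,460)]: print('base',P(8,*q,5,240,170).round())
for q in [(511,103),(638,115),(630,285),(500,275)]: print('card',P(31,*q,6,440,210).round())
for n,z,u,v in [('flaskcap',110,111,235),('flaskbase',0,125,240),('tape',18,237,275),('solder',45,331,280),('drv tip',5,418,247),('drv handle',10,433,310),('box',0,345,110),('bin',0,448,118),('T-handle',150,535,180),('blkbox',0,540,190),('blkbox200',300,540,190)]: print(n,onz(p,u,v,z).round())
```

```text
short frontmid [443. 370. 130.] backmid [494. 381. 130.] w 71.0 yaw of +x 0.172
tall frontmid [ 471. -109.  200.] backmid [ 531. -119.  200.] w 90.0 yaw of +x -0.165
mid frontmid [ 452. -382.  165.] backmid [ 506. -380.  165.] w 82.0 yaw of +x 0.052
handle top [590. 159. 105.]
handle top [404. 117. 105.]
base [586. 211.   8.]
base [611. 108.   8.]
base [437.  68.   8.]
base [415. 173.   8.]
card [ 528. -523.   31.]
card [ 524. -583.   31.]
card [ 447. -578.   31.]
card [ 450. -517.   31.]
flaskcap [465. 563. 110.]
flaskbase [462. 570.   0.]
tape [376. 252.  18.]
solder [370.   0.  45.]
drv tip [ 467. -235.    5.]
drv handle [ 297. -277.   10.]
box [848. -26.   0.]
bin [ 836. -319.    0.]
T-handle [ 632. -504.  150.]
blkbox [ 638. -582.    0.]
blkbox200 [ 575. -452.  300.]
```

```bash
cat > go.py <<'E'
import sys
from h import *
def go(x,y,z,hd):
    o=telemetry.get_obs();R=Rt(o['tcp_rot']);p=np.array(o['tcp_pos']);h=np.arctan2(R[1,2],R[0,2])
    d=R.T@(np.array([x,y,z])-p);n=max(np.linalg.norm(d)/41,abs(h-hd)/.124)
    print('t',round(o['time_s'],2),'pos',p.round(1),'hd',h.round(3),'| d',d.round(1),'turn',round(h-hd,3),'rows',n.round(1),'gap',round(o['finger_gap'],1),'q',np.round(o['joint_positions'],2),'tilt',R[:,1].round(3))
a=sys.argv[1:]
for i in range(0,len(a),4): go(*map(float,a[i:i+4]))
E
python3 go.py 395 -385 240 0.05; python3 go.py 410 -384 148 0.05
```

```text
t 0.15 pos [ 174.4 -494.9  241.7] hd 0.339 | d [-30.3   1.7 244.6] turn 0.289 rows 6.0 gap 85.7 q [-1.23  0.13 -0.04  1.41 -0.    1.57] tilt [-0.     0.001 -1.   ]
t 0.15 pos [ 174.4 -494.9  241.7] hd 0.339 | d [-26.2  93.7 259.1] turn 0.289 rows 6.7 gap 85.7 q [-1.23  0.13 -0.04  1.41 -0.    1.57] tilt [-0.     0.001 -1.   ]
```

Request:
{"method": "jog_arm", "body": {
  "moves": [-1, -5, 0, 41, 0.06, -1, -10, 0, 82, 0.12, -1, -15, 0, 123, 0.18, -1, -20, 0, 164, 0.24, -1, -25, 0, 200, 0.289]
}}

```text
time_s: 0.57
tcp_pos: [356.4, -403.5, 241.5]
tcp_rot: [0.512, -0.511, 0.489, -0.488]
ft_force: [-0.4, -1.4, 0.5]
finger_gap: 25.2
```

```bash
python3 go.py 405 -384 148 0.05
```

```text
t 0.57 pos [ 356.4 -403.5  241.5] hd 0.047 | d [-17.   93.5  49.5] turn -0.003 rows 2.6 gap 25.2 q [-0.85  0.15 -0.01  1.41  0.    2.25] tilt [-0.     0.002 -1.   ]
```

Request:
{"method": "jog_arm", "body": {
  "moves": [-1, -8, 30, 20, 0, -1, -14, 65, 40, 0, -1, -17, 94, 48, 0, -1, -17, 94, 48, 0, -1, -17, 94, 48, 0]
}}

```text
time_s: 0.98
tcp_pos: [402.7, -383.0, 146.2]
tcp_rot: [0.512, -0.512, 0.49, -0.486]
ft_force: [-0.9, 0.4, 0.2]
finger_gap: -0.1
```

```bash
python3 go.py 530 -380 148 0.05; python3 -c "
from h import *
snap('scene','s1')"
```

```text
t 0.98 pos [ 402.7 -383.   146.2] hd 0.048 | d [  3.2  -2.3 127.3] turn -0.002 rows 3.1 gap -0.1 q [-0.76  0.2  -0.16  1.22  0.    2.33] tilt [-0.004  0.004 -1.   ]
```

View pics/s1.png

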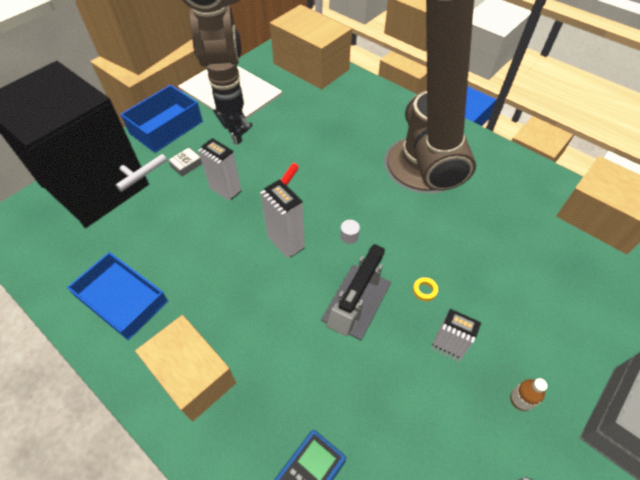

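Request:
{"method": "jog_arm", "body": {
  "moves": [-1, 0, 0, 15, 0, -1, 1, 0, 30, 0, -1, 1, 0, 40, 0, -1, 2, 0, 50, 0, -1, 2, 0, 60, 0]
}}

```text
time_s: 1.45
tcp_pos: [463.7, -384.3, 149.8]
tcp_rot: [0.511, -0.511, 0.488, -0.488]
ft_force: [-1.3, 0.2, -0.0]
finger_gap: 0.1
```

Request:
{"method": "jog_arm", "body": {
  "moves": [-1, 0, 0, 10, 0, -1, 0, 0, 20, 0, -1, 0, 0, 30, 0, -1, 0, 0, 38, 0, -1, 0, 0, 44, 0]
}}

```text
time_s: 1.87
tcp_pos: [508.7, -382.1, 149.5]
tcp_rot: [0.512, -0.511, 0.488, -0.488]
ft_force: [0.2, -0.1, 0.0]
finger_gap: 0.0
```

```bash
python3 go.py 390 -380 200 0.05 ; python3 -c "
from h import *
snap('top','t1')"
```

```text
t 1.87 pos [ 508.7 -382.1  149.5] hd 0.047 | d [  -7.7  -50.5 -118.5] turn -0.003 rows 3.1 gap 0.0 q [-0.64  0.35  0.04  1.26  0.    2.45] tilt [ 0.  0. -1.]
```

View pics/t1.png

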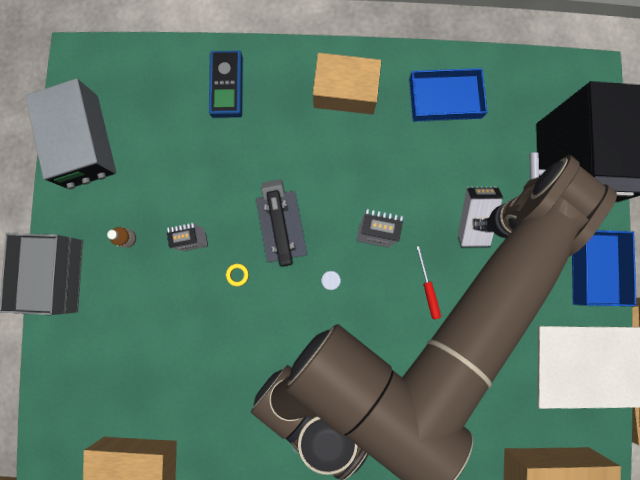

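```bash
python3 go.py 400 -101 240 1.4
```

```text
t 1.92 pos [ 509.4 -382.   149.3] hd 0.047 | d [-285.9  -90.6  -96. ] turn -1.353 rows 10.9 gap -0.2 q [-0.64  0.35  0.04  1.26  0.    2.45] tilt [ 0.001  0.    -1.   ]
```

Request:
{"method": "jog_arm", "body": {
  "moves": [-1, -15, -25, -25, -0.12, -1, -45, -45, -45, -0.24, -1, -80, -55, -55, -0.36, -1, -115, -65, -65, -0.48, -1, -150, -75, -75, -0.6]
}}

```text
time_s: 2.33
tcp_pos: [426.4, -234.6, 224.9]
tcp_rot: [0.634, -0.633, 0.313, -0.314]
ft_force: [1.1, 0.7, 0.4]
finger_gap: 0.3
```

```bash
python3 go.py 400 -101 240 1.4
```

```text
t 2.33 pos [ 426.4 -234.6  224.9] hd 0.652 | d [-122.2  -15.    60.1] turn -0.748 rows 6.0 gap 0.3 q [-0.5   0.05 -0.16  1.36  0.    1.99] tilt [ 0.001  0.    -1.   ]
```

Request:
{"method": "jog_arm", "body": {
  "moves": [-1, -30, -4, 14, -0.12, -1, -60, -8, 28, -0.24, -1, -90, -10, 42, -0.36, -1, -122, -15, 60, -0.48, -1, -122, -15, 60, -0.6]
}}

```text
time_s: 2.75
tcp_pos: [398.8, -96.9, 241.3]
tcp_rot: [0.7, -0.698, 0.108, -0.109]
ft_force: [0.4, -0.5, 1.3]
finger_gap: -0.1
```

```bash
python3 go.py 415 -100 180 1.4
```

```text
t 2.75 pos [398.8 -96.9 241.3] hd 1.263 | d [16.3 61.3  1.8] turn -0.137 rows 1.5 gap -0.1 q [-0.24 -0.09 -0.26  1.4   0.    1.64] tilt [ 0.002  0.002 -1.   ]
```

Request:
{"method": "jog_arm", "body": {
  "moves": [-1, 6, 25, 0, -0.07, -1, 14, 50, 2, -0.137, -1, 16, 61, 2, -0.137, -1, 16, 61, 2, -0.137, -1, 16, 61, 2, -0.137]
}}

```text
time_s: 3.17
tcp_pos: [414.2, -99.7, 180.2]
tcp_rot: [0.705, -0.704, 0.061, -0.061]
ft_force: [-0.3, -0.0, -0.0]
finger_gap: -0.3
```

```bash
python3 go.py 540 -121 180 1.4; python3 -c "
from h import *
snap('scene','s2');snap('top','t2')"
```

```text
t 3.17 pos [414.2 -99.7 180.2] hd 1.398 | d [127.6   0.2   0.7] turn -0.002 rows 3.1 gap -0.3 q [-0.24 -0.05 -0.36  1.26  0.    1.51] tilt [ 0.     0.002 -1.   ]
```

View pics/s2.png

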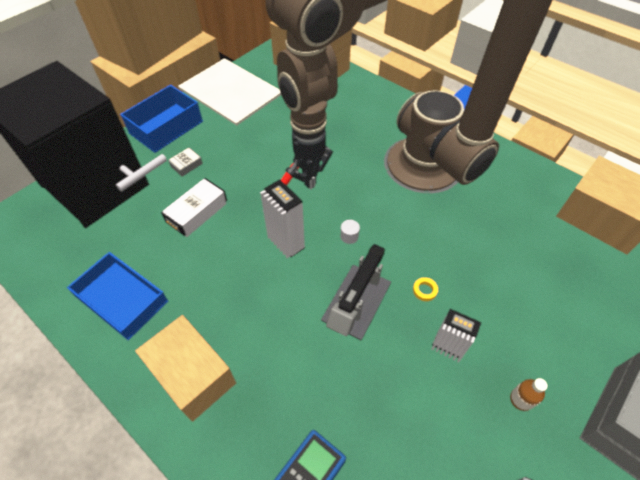

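Middle supply lies label up at about (195,207); the shut gripper is in front of the tall one at (305,170).

Request:
{"method": "jog_arm", "body": {
  "moves": [-1, 16, 0, 0, 0, -1, 32, 0, 0, 0, -1, 42, 0, 0, 0, -1, 52, 0, 0, 0, -1, 62, 0, 0, 0]
}}

```text
time_s: 3.68
tcp_pos: [476.6, -111.0, 182.2]
tcp_rot: [0.705, -0.704, 0.06, -0.062]
ft_force: [-0.5, 0.5, 0.5]
finger_gap: -0.1
```

Request:
{"method": "jog_arm", "body": {
  "moves": [-1, 10, 0, 0, 0, -1, 20, 0, 0, 0, -1, 30, 0, 0, 0, -1, 40, 0, 0, 0, -1, 50, 0, 0, 0]
}}

```text
time_s: 4.1
tcp_pos: [526.9, -119.7, 182.2]
tcp_rot: [0.705, -0.704, 0.06, -0.062]
ft_force: [-0.4, 0.0, -0.1]
finger_gap: 0.0
```

Request:
{"method": "jog_arm", "body": {
  "moves": [-1, 10, 0, 0, 0, -1, 10, 0, 0, 0, -1, -10, -15, 0, -0.04, -1, -40, -30, 0, -0.08, -1, -70, -50, 0, -0.12]
}}

```text
time_s: 4.52
tcp_pos: [456.5, -107.5, 231.0]
tcp_rot: [0.708, -0.706, 0.018, -0.018]
ft_force: [-0.1, -0.5, 1.0]
finger_gap: -0.1
```

```bash
python3 go.py 395 370 240 1.74; python3 -c "
from h import *
snap('top','t3')"
```

```text
t 4.52 pos [ 456.5 -107.5  231. ] hd 1.519 | d [-85.9  -7.9 473.7] turn -0.221 rows 11.7 gap -0.1 q [-0.23  0.02 -0.18  1.37  0.    1.39] tilt [-0.     0.002 -1.   ]
```

View pics/t3.png

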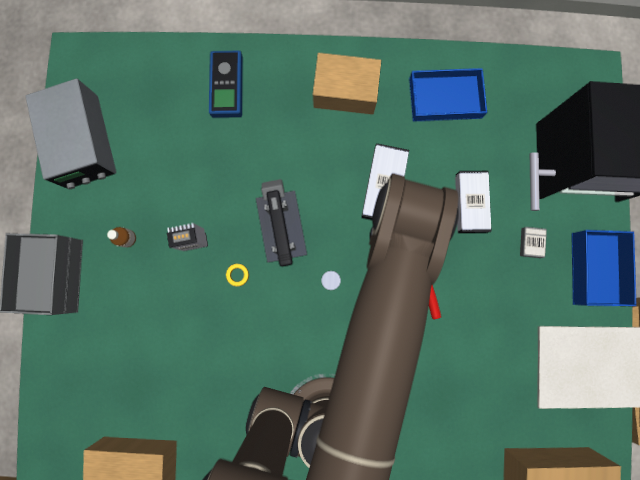

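Request:
{"method": "jog_arm", "body": {
  "moves": [-1, -7, -2, 40, -0.05, -1, -14, -4, 80, -0.1, -1, -21, -6, 120, -0.15, -1, -28, -8, 160, -0.2, -1, -36, -8, 200, -0.221]
}}

```text
time_s: 4.98
tcp_pos: [426.1, 96.3, 245.5]
tcp_rot: [0.705, -0.704, -0.063, 0.059]
ft_force: [1.2, 0.2, 0.3]
finger_gap: 0.3
```

```bash
python3 go.py 394 361 235 1.74
```

```text
t 4.98 pos [426.1  96.3 245.5] hd 1.744 | d [ 13.8  10.8 266.3] turn 0.004 rows 6.5 gap 0.3 q [ 0.22 -0.04 -0.21  1.4   0.    1.62] tilt [ 0.005  0.002 -1.   ]
```

Request:
{"method": "jog_arm", "body": {
  "moves": [-1, 2, 2, 40, 0, -1, 4, 4, 80, 0, -1, 6, 6, 120, 0, -1, 10, 8, 160, 0, -1, 12, 10, 200, 0]
}}

```text
time_s: 5.4
tcp_pos: [402.9, 297.3, 235.9]
tcp_rot: [0.705, -0.704, -0.063, 0.059]
ft_force: [1.1, 0.1, 0.0]
finger_gap: 0.0
```

```bash
python3 go.py 394 361 112 1.74
```

```text
t 5.4 pos [402.9 297.3 235.9] hd 1.744 | d [  1.5 124.   64.1] turn 0.004 rows 3.4 gap 0.0 q [ 0.64  0.08 -0.11  1.38 -0.    2.03] tilt [ 0.006  0.002 -1.   ]
```

Request:
{"method": "jog_arm", "body": {
  "moves": [-1, 0, 25, 30, 0, -1, 0, 55, 55, 0, -1, 1, 95, 64, 0, -1, 1, 124, 64, 0, -1, 1, 124, 64, 0]
}}

```text
time_s: 5.82
tcp_pos: [390.2, 358.9, 105.6]
tcp_rot: [-0.703, 0.706, 0.061, -0.063]
ft_force: [-0.9, -0.1, -0.6]
finger_gap: -0.1
```

```bash
python3 go.py 515 382 112 1.74;  python3 -c "
from h import *
snap('top','t4');snap('scene','s4')"
```

```text
t 5.82 pos [390.2 358.9 105.6] hd 1.746 | d [126.9  -6.8   1. ] turn 0.006 rows 3.1 gap -0.1 q [ 0.74  0.17 -0.28  1.12 -0.    2.14] tilt [-0.002 -0.005 -1.   ]
```

View pics/s4.png

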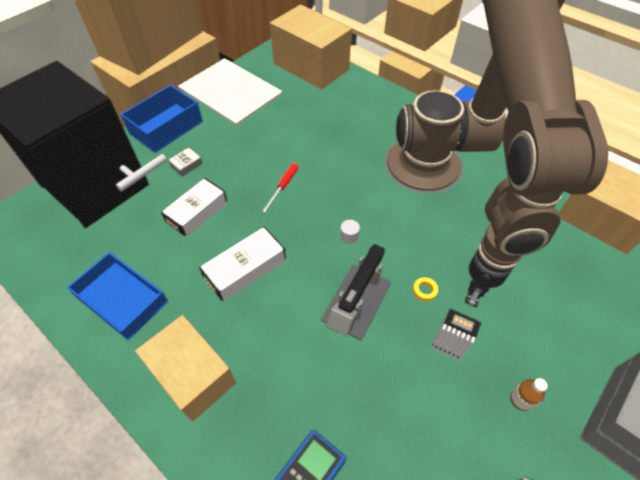

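Request:
{"method": "jog_arm", "body": {
  "moves": [-1, 14, -5, 0, 0, -1, 28, -7, 0, 0, -1, 38, -7, 0, 0, -1, 48, -7, 0, 0, -1, 58, -7, 1, 0]
}}

```text
time_s: 6.33
tcp_pos: [451.2, 371.3, 120.8]
tcp_rot: [0.705, -0.704, -0.063, 0.059]
ft_force: [-1.0, -0.7, 1.3]
finger_gap: -0.0
```

Request:
{"method": "jog_arm", "body": {
  "moves": [-1, 10, 0, 0, 0, -1, 20, 0, 0, 0, -1, 30, 0, 0, 0, -1, 40, 0, 0, 0, -1, 45, 0, 0, 0]
}}

```text
time_s: 6.75
tcp_pos: [497.0, 379.2, 120.7]
tcp_rot: [0.705, -0.704, -0.063, 0.059]
ft_force: [-0.2, -0.7, 0.4]
finger_gap: -0.1
```

Request:
{"method": "jog_arm", "body": {
  "moves": [-1, 0, 0, 0, 0, -1, -10, -10, 0, 0, -1, -30, -35, 0, 0, 1, -50, -70, 0, -0.12, 1, -70, -100, 0, -0.24]
}}

```text
time_s: 7.17
tcp_pos: [425.4, 366.3, 221.8]
tcp_rot: [-0.692, 0.692, 0.148, -0.145]
ft_force: [0.1, 1.0, 1.2]
finger_gap: 23.4
```

```bash
python3 go.py 450 138 220 3.364;  python3 -c "
from h import *
snap('scene','s5')"
```

```text
t 7.17 pos [425.4 366.3 221.8] hd 1.988 | d [ -70.1    1.7 -218.7] turn -1.376 rows 11.1 gap 23.4 q [ 0.71  0.19 -0.01  1.37 -0.    1.87] tilt [ 0.004  0.001 -1.   ]
```

View pics/s5.png

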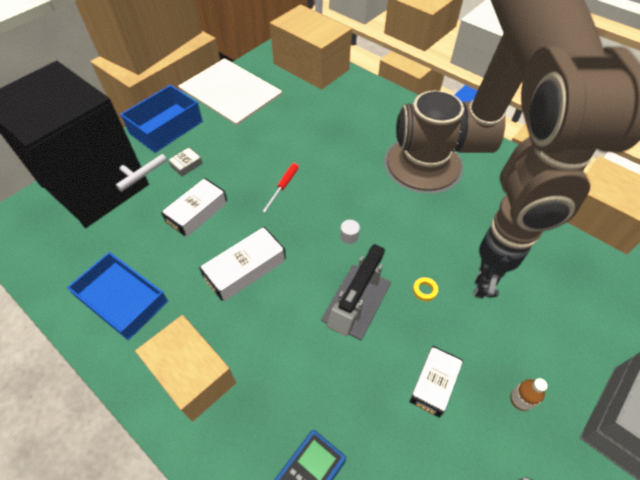

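```bash
python3 go.py 511 141 190 3.364
```

```text
t 7.22 pos [423.9 367.1 229.3] hd 1.996 | d [ -14.3   38.5 -242. ] turn -1.368 rows 11.0 gap 31.0 q [ 0.71  0.18  0.    1.38 -0.    1.86] tilt [ 0.01   0.007 -1.   ]
```

Request:
{"method": "jog_arm", "body": {
  "moves": [1, -1, 2, -25, -0.12, 1, -2, 4, -50, -0.24, 1, -4, 6, -80, -0.36, 1, -5, 8, -110, -0.48, 1, -6, 10, -140, -0.6]
}}

```text
time_s: 7.63
tcp_pos: [475.5, 236.1, 219.6]
tcp_rot: [0.616, -0.615, -0.353, 0.344]
ft_force: [0.3, 0.4, 0.3]
finger_gap: 85.2
```

```bash
python3 go.py 511 141 190 3.364
```

```text
t 7.63 pos [475.5 236.1 219.6] hd 2.602 | d [-63.7  29.3 -79.2] turn -0.762 rows 6.1 gap 85.2 q [ 0.46  0.13 -0.09  1.34  0.    1.  ] tilt [ 0.01   0.007 -1.   ]
```

Request:
{"method": "jog_arm", "body": {
  "moves": [1, -13, 0, -16, -0.12, 1, -26, 0, -32, -0.24, 1, -39, 5, -48, -0.36, 1, -52, 10, -64, -0.48, 1, -60, 15, -75, -0.6]
}}

```text
time_s: 8.05
tcp_pos: [508.6, 144.8, 204.8]
tcp_rot: [-0.482, 0.484, 0.521, -0.512]
ft_force: [-0.9, 0.5, -0.1]
finger_gap: 85.2
```

Request:
{"method": "jog_arm", "body": {
  "moves": [1, 0, 0, 0, -0.12, 1, 0, 0, 0, -0.16, 1, 0, 0, 0, -0.16]
}}

```text
time_s: 8.3
tcp_pos: [507.8, 144.5, 205.3]
tcp_rot: [-0.439, 0.442, 0.557, -0.549]
ft_force: [-0.5, 0.7, 0.1]
finger_gap: 85.5
```

```bash
python3 go.py 511 141 190 3.364;  python3 -c "
from h import *
snap('wrist','w5');snap('top','t5')"
```

```text
t 8.3 pos [507.8 144.5 205.3] hd -2.916 | d [-4.2 15.3 -2.2] turn -6.28 rows 50.6 gap 85.5 q [ 0.28  0.12 -0.12  1.31  0.    0.05] tilt [ 0.011  0.007 -1.   ]
```

View pics/w5.png

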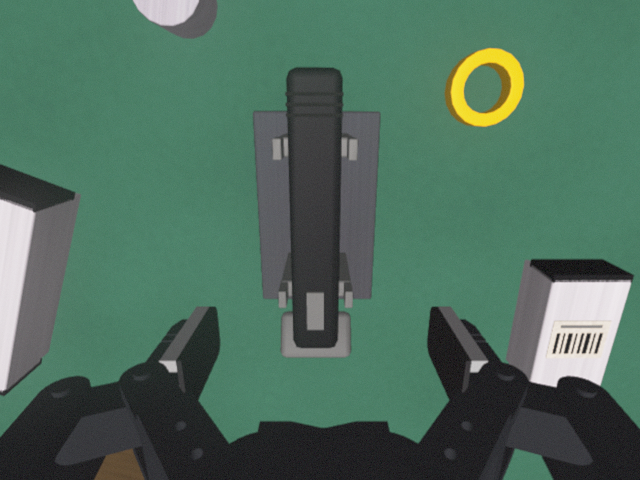

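View pics/t5.png

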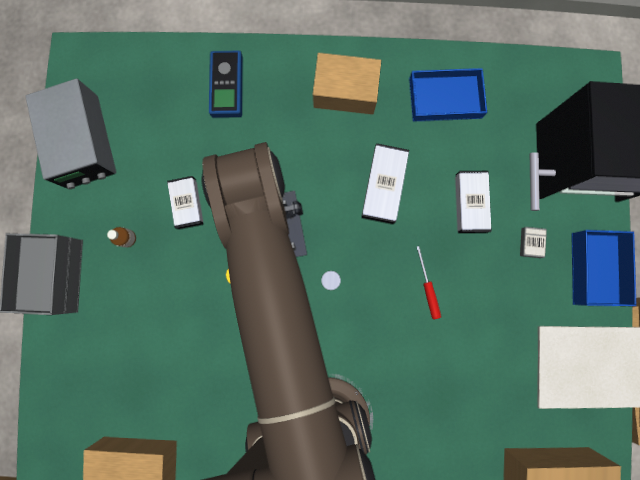

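Run:
```python
from h import *
im,p=load('w5')
a=onz(p,314.5,70,105);b=onz(p,317,347,105);print('tail',a,'front',b,np.linalg.norm(a-b))
d=(b-a)/np.linalg.norm(b-a);print('yaw',np.arctan2(d[1],d[0]),'origin',a+115*d, b-80*d)
l,r=onz(p,289,200,105),onz(p,340,200,105);print('w',np.linalg.norm(l-r),(l+r)/2)
for q in [(277,148),(353,148),(284,299),(349,299)]: print('prong',onz(p,*q,93).round(1))
for q in [(255,112),(380,112),(371,298),(263,298)]: print('base',onz(p,*q,8).round(1))
im,p=load('t5')
g=cv2.cvtColor(im,cv2.COLOR_RGB2GRAY)
for n,z,u,v,w in [('tall',60,386,182,16),('mid',55,475,199,16),('short',50,183,201,14),('card',31,535,242,14)]:
    c=g[v-w:v+w+1,u-w:u+w+1]; m=(c<110)
    nn,lab,st,ce=cv2.connectedComponentsWithStats(m.astype(np.uint8))
    # central cluster: dark pixels within 11 px of centre
    yy,xx=np.nonzero(m); k=np.hypot(xx-w,yy-w)<10; pts=np.stack([xx[k]+u-w,yy[k]+v-w],1).astype(np.float32)
    (cx,cy),sz,ang=cv2.minAreaRect(pts); print(n,(cx,cy),sz,ang,k.sum(),onz(p,cx,cy,z).round(1))
for i,(n,u,v) in enumerate([('tall',386,182),('mid',475,199),('short',183,201),('card',535,242)]):
    t=cv2.resize(im[v-45:v+45,u-40:u+40,::-1],None,fx=4.9,fy=3.3*1.0 if 0 else 4.9,interpolation=cv2.INTER_CUBIC); 
    t=t[:294] if 0 else t; globals().setdefault('T',[]).append(cv2.resize(t,(392,300) if 0 else (266,300)))
cv2.imwrite('pics/l.png',np.hstack(T)[:, :1064])
cv2.imwrite('pics/l.png',cv2.resize(np.vstack([np.hstack(T[:2]),np.hstack(T[2:])]),(532,600)))
```

```text
tail [404.94956089 116.04382675 105.        ] front [589.70767331 158.94803329 105.        ] 189.67427617959368
yaw 0.2281741699094407 origin [516.9688782  142.05675719 105.        ] [511.78119171 140.85208168 105.        ]
w 33.21364700359683 [480.33172521 132.77059712 105.        ]
prong [454.6 101.7  93. ]
prong [443.5 150.2  93. ]
prong [562.1 127.2  93. ]
prong [551.3 174.9  93. ]
base [438.3  69.5   8. ]
base [414.3 173.8   8. ]
base [588.  213.5   8. ]
base [612.2 106.8   8. ]
tall (386.5, 180.5) (5.0, 7.0) 90.0 8 [ 636.2 -139.1   60. ]
mid (477.0, 199.0) (6.0, 10.0) 90.0 20 [ 595.5 -383.5   55. ]
short (182.3235321044922, 199.7941436767578) (7.033533096313477, 14.309601783752441) 75.96376037597656 18 [570.2 401.8  50. ]
card (538.0, 242.0) (8.0, 10.0) 90.0 22 [ 487.3 -560.2   31. ]
```

View pics/l.png

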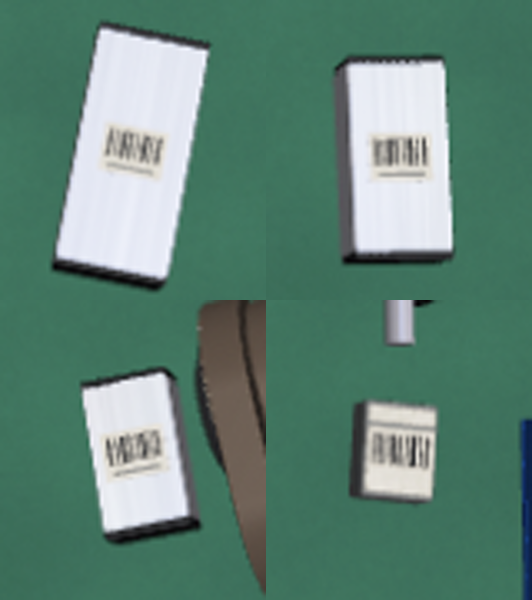

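```bash
python3 - <<'E'
from h import *
im,p=load('t5')
for n,z,u,v,x,y in [('tall',60,386,182,132.5,152),('mid',55,475,199,134,157),('short',50,183,201,134.5,154),('card',31,535,242,135,152)]:
    print(n,onz(p,u-40+(x+.5)/3.325-.5,v-45+(y+.5)/3.333-.5,z).round(1))
E
python3 go.py 510 140.5 82 -2.919
```

```text
tall [ 631.4 -136.5   60. ]
mid [ 590.5 -377.9   55. ]
short [564.7 399.4  50. ]
card [ 486.4 -552.4   31. ]
t 8.4 pos [508.  145.  205.3] hd -2.918 | d [ -5.4 123.3   0.6] turn 0.001 rows 3.0 gap 85.9 q [ 0.28  0.12 -0.12  1.31  0.    0.05] tilt [ 0.011  0.008 -1.   ]
```

Request:
{"method": "jog_arm", "body": {
  "moves": [1, -5.6, 35, -1.5, 0, 1, -5.6, 70, -1.5, 0, 1, -5.6, 100, -1.5, 0, 1, -5.6, 125, -1.5, 0, 1, -5.6, 125, -1.5, 0]
}}

```text
time_s: 8.82
tcp_pos: [508.5, 140.2, 75.4]
tcp_rot: [-0.442, 0.441, 0.555, -0.55]
ft_force: [-1.1, -0.3, -0.8]
finger_gap: 85.7
```

```bash
python3 go.py 512 140.7 80 -2.914;  python3 -c "
from h import *
snap('wrist','w6')"
```

```text
t 8.82 pos [508.5 140.2  75.4] hd -2.918 | d [-0.3 -4.6 -3.5] turn -0.004 rows 0.1 gap 85.7 q [ 0.27  0.18 -0.35  1.04  0.    0.04] tilt [ 0.003  0.005 -1.   ]
```

View pics/w6.png

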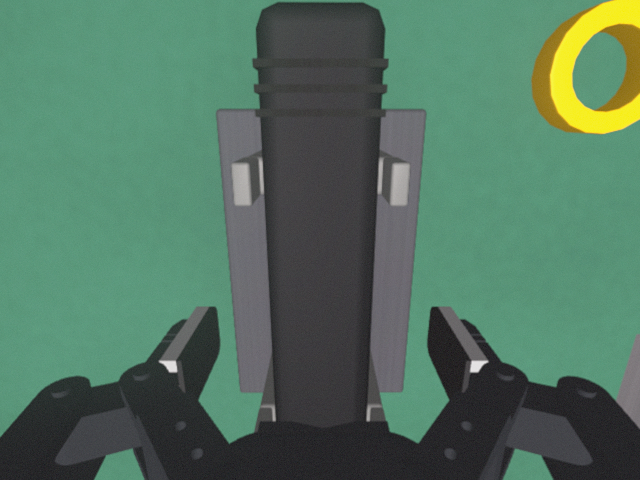

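Request:
{"method": "jog_arm", "body": {
  "moves": [1, 0, -4.5, -3.5, 0, 0, 0, -4.5, -3.5, 0, -0.5, 0, -4.5, -3.5, 0, -1, 0, -4.5, -3.5, 0, -1, 0, -4.5, -3.5, 0]
}}

```text
time_s: 9.28
tcp_pos: [513.9, 141.5, 83.9]
tcp_rot: [-0.44, 0.442, 0.556, -0.549]
ft_force: [0.6, -0.1, 0.0]
finger_gap: 38.6
```

Request:
{"method": "jog_arm", "body": {
  "moves": [-1, 0, 0, 0, 0, -1, 0, 0, 0, 0, -1, 0, 0, 0, 0, -1, 0, 0, 0, 0, -1, 0, 0, 0, 0]
}}

```text
time_s: 9.7
tcp_pos: [513.9, 141.5, 84.1]
tcp_rot: [-0.44, 0.442, 0.556, -0.549]
ft_force: [-0.9, -0.1, 2.8]
finger_gap: 33.3
```

```bash
python3 go.py 512 140.7 80 -2.914;  python3 -c "
from h import *
snap('wrist','w7')"
```

```text
t 9.7 pos [513.9 141.5  84.1] hd -2.918 | d [-0.4  4.1  2.1] turn -0.004 rows 0.1 gap 33.3 q [ 0.27  0.18 -0.33  1.05  0.    0.04] tilt [ 0.008  0.007 -1.   ]
```

View pics/w7.png

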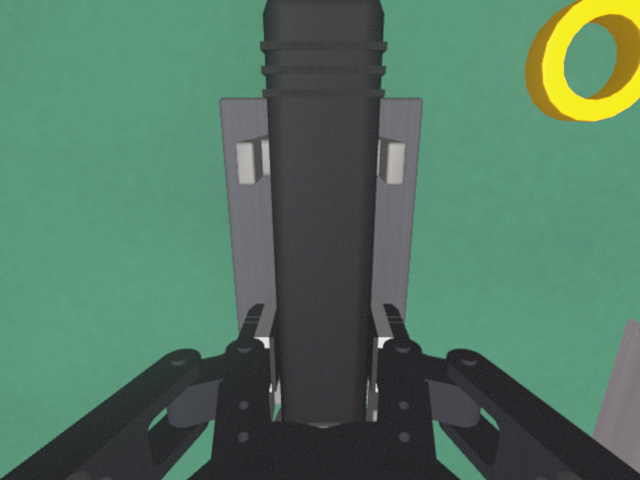

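Request:
{"method": "jog_arm", "body": {
  "moves": [-1, 0, -8, 0, 0, -1, 0, -20, 0, 0, -1, 0, -40, 0, 0, -1, 0, -65, 0, 0, -1, 0, -90, 0, 0]
}}

```text
time_s: 10.17
tcp_pos: [512.4, 140.7, 174.6]
tcp_rot: [-0.441, 0.442, 0.556, -0.55]
ft_force: [0.0, -0.7, -1.4]
finger_gap: 33.3
```

Request:
{"method": "jog_arm", "body": {
  "moves": [-1, 0, -20, 5, 0, -1, 0, -35, 30, 0, -1, 0, -35, 50, 0, -1, 0, -35, 50, 0]
}}

```text
time_s: 10.5
tcp_pos: [460.9, 128.8, 210.8]
tcp_rot: [-0.441, 0.441, 0.556, -0.55]
ft_force: [0.0, -0.2, -3.0]
finger_gap: 33.2
```

```bash
python3 go.py 450 138 210 -2.914;  python3 -c "
from h import *
snap('wrist','w8');snap('scene','s8')"
```

```text
t 10.5 pos [460.9 128.8 210.8] hd -2.918 | d [11.4  0.8  8.6] turn -0.004 rows 0.3 gap 33.2 q [ 0.27  0.03 -0.21  1.32  0.    0.05] tilt [ 0.006  0.006 -1.   ]
```

View pics/w8.png

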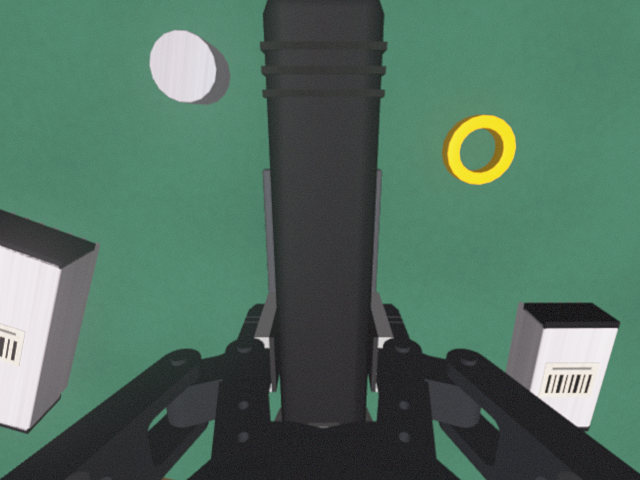

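View pics/s8.png

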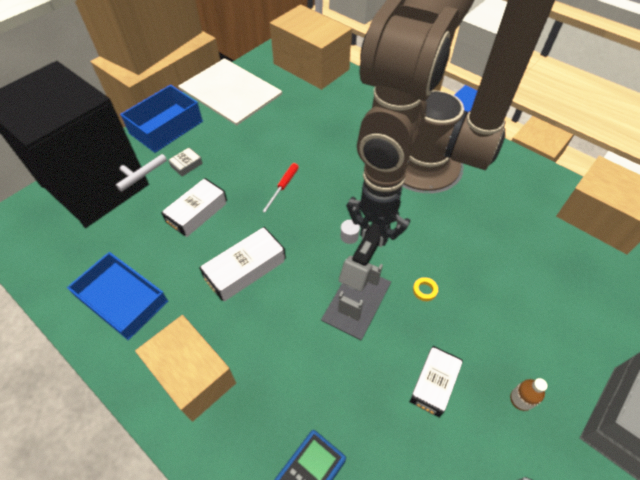

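```bash
cat > sc.py <<'E'
# sc.py tx ty tz S  : scan pose deltas ; scanner heading S
import sys
from h import *
tx,ty,tz,S=map(float,sys.argv[1:5]); dz=float(sys.argv[5]) if len(sys.argv)>5 else 0
o=telemetry.get_obs();R=Rt(o['tcp_rot']);p=np.array(o['tcp_pos']);h=np.arctan2(-R[1,2],-R[0,2])
def beam():
    sx=np.array([np.cos(h+.004),np.sin(h+.004),0]);sx=-R[:,2];sz=-R[:,1];sy=np.cross(sz,sx)
    O=p-1.6*sx-.4*sy+5.9*sz;W=O+102.5*sx-47.6*sz;bz=.5*sx-.866*sz;bx=np.cross(sy,bz)
    d=np.array([tx,ty,tz])-W; return (d@bx).round(1),(d@sy).round(1),(d@bz).round(1)
s=np.array([np.cos(S),np.sin(S),0]);T=np.array([tx,ty,tz])-150.9*s+[0,0,128.3+dz]
t=(h-S+.004+np.pi)%(2*np.pi)-np.pi;d=R.T@(T-p)
print('t',o['time_s'],'pos',p.round(1),'S',h.round(3),'tgt',T.round(1),'d',d.round(1),'turn',t.round(3),'rows',max(np.linalg.norm(d)/41,abs(t)/.124).round(1),'beam frame',beam(),'gap',round(o['finger_gap'],1),'q',np.round(o['joint_positions'],2),'tilt',R[:,1].round(3))
E
python3 sc.py 486.4 -552.4 31 -.846 40
```

```text
t 10.6 pos [463.2 129.3 209.6] S 0.223 tgt [ 386.4 -439.4  199.3] d [-537.7    6.2  200.9] turn 1.073 rows 14.0 beam frame (np.float64(266.1), np.float64(-670.4), np.float64(-0.4)) gap 33.4 q [ 0.27  0.04 -0.21  1.32  0.    0.05] tilt [ 0.007  0.006 -1.   ]
```

Request:
{"method": "jog_arm", "body": {
  "moves": [-1, -36, 0, 13, 0.08, -1, -72, 0, 26, 0.16, -1, -108, 0, 40, 0.24, -1, -144, 0, 54, 0.32, -1, -180, 0, 68, 0.4]
}}

```text
time_s: 11.02
tcp_pos: [436.7, -62.8, 207.7]
tcp_rot: [0.543, -0.543, -0.456, 0.45]
ft_force: [0.8, 0.8, -2.7]
finger_gap: 33.0
```

```bash
python3 sc.py 486.4 -552.4 31 -.846 40
```

```text
t 11.0167 pos [436.7 -62.8 207.7] S -0.18 tgt [ 386.4 -439.4  199.3] d [-379.6    5.7  -17.8] turn 0.67 rows 9.3 beam frame (np.float64(36.1), np.float64(-473.7), np.float64(131.8)) gap 33.0 q [-0.15 -0.03 -0.28  1.32  0.01  0.03] tilt [ 0.006  0.006 -1.   ]
```

Request:
{"method": "jog_arm", "body": {
  "moves": [-1, -38, 0, -2, 0.07, -1, -76, 0, -4, 0.14, -1, -114, 0, -6, 0.21, -1, -152, 0, -8, 0.28, -1, -190, 0, -10, 0.35]
}}

```text
time_s: 11.43
tcp_pos: [412.4, -253.8, 205.8]
tcp_rot: [0.615, -0.613, -0.353, 0.348]
ft_force: [1.3, -0.1, -1.7]
finger_gap: 33.3
```

```bash
python3 sc.py 486.4 -552.4 31 -.846 40;python3 -c "
from h import *
snap('top','t9')"
```

```text
t 11.4333 pos [ 412.4 -253.8  205.8] S -0.534 tgt [ 386.4 -439.4  199.3] d [-173.1    5.1  -72. ] turn 0.316 rows 4.6 beam frame (np.float64(-33.4), np.float64(-220.6), np.float64(171.1)) gap 33.3 q [-0.56  0.05 -0.2   1.32  0.01 -0.02] tilt [ 0.006  0.007 -1.   ]
```

View pics/t9.png

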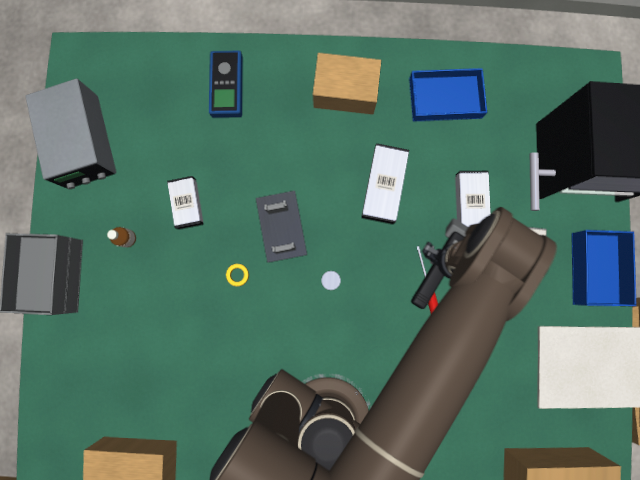

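Request:
{"method": "jog_arm", "body": {
  "moves": [-1, -36, 1, -15, 0.07, -1, -72, 2, -30, 0.14, -1, -108, 3, -45, 0.21, -1, -144, 4, -60, 0.28, -1, -173, 5, -72, 0.316]
}}

```text
time_s: 11.9
tcp_pos: [383.9, -448.2, 198.5]
tcp_rot: [0.663, -0.663, -0.247, 0.244]
ft_force: [0.7, 0.6, -1.1]
finger_gap: 33.0
```

```bash
python3 sc.py 486.4 -552.4 31 -.846 ;python3 -c "
from h import *
snap('top','t10');im,p=snap('scene','s10')
cv2.imwrite('pics/s10c.png',cv2.resize(im[100:250,100:300,::-1],None,fx=4,fy=4,interpolation=cv2.INTER_CUBIC))
im0,p=load('s8')
print(proj(p,[486,-552,31]))"
```

```text
t 11.9 pos [ 383.9 -448.2  198.5] S -0.862 tgt [ 386.4 -439.4  159.3] d [ 7.4 39.3  5.1] turn -0.012 rows 1.0 beam frame (np.float64(24.2), np.float64(9.7), np.float64(131.5)) gap 33.0 q [-0.86  0.25  0.02  1.34  0.   -0.  ] tilt [ 0.004  0.002 -1.   ]
(np.float64(184.2961629319616), np.float64(157.9654989752824))
```

View pics/s10c.png

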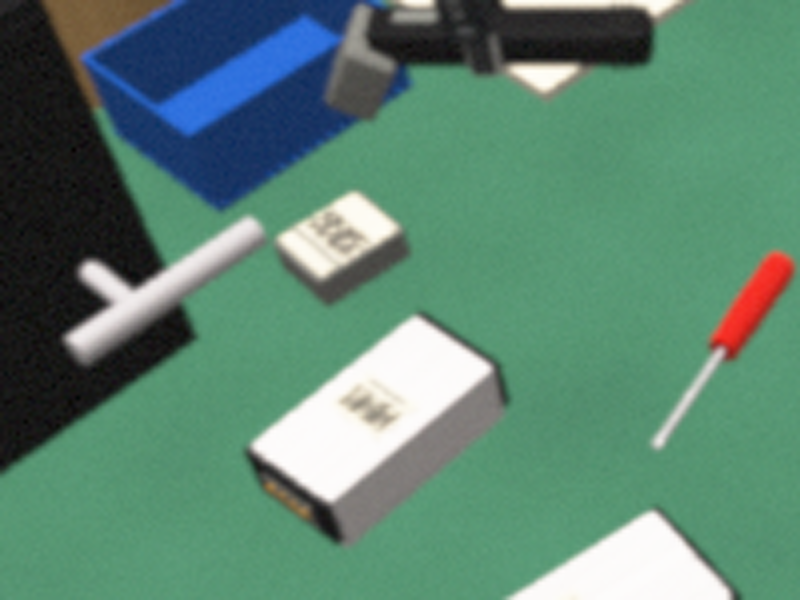

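View pics/t10.png

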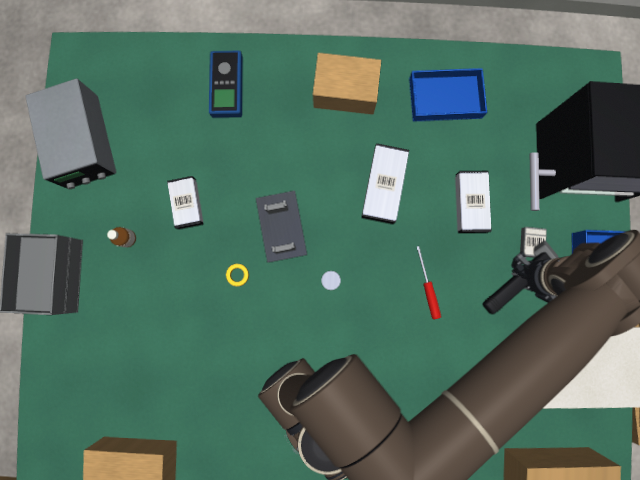

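Request:
{"method": "jog_arm", "body": {
  "moves": [-1, 4, 20, 3, -0.012, -1, 7, 36, 5, -0.012, -1, 7, 39, 5, -0.012, -1, 7, 39, 5, -0.012, -1, 7, 39, 5, -0.012]
}}

```text
time_s: 12.42
tcp_pos: [386.1, -441.1, 158.8]
tcp_rot: [0.662, -0.661, -0.25, 0.248]
ft_force: [-0.2, 0.6, -2.2]
finger_gap: 33.7
```

```bash
python3 sc.py 486.4 -552.4 31 -.846 ;python3 -c "
from h import *
im,p=snap('wrist','w11');im,p=snap('scene','s11')
cv2.imwrite('pics/s11c.png',cv2.resize(im[80:230,120:320,::-1],None,fx=4,fy=4,interpolation=cv2.INTER_CUBIC))"
```

```text
t 12.4167 pos [ 386.1 -441.1  158.8] S -0.85 tgt [ 386.4 -439.4  159.3] d [ 1.3 -0.5  1.1] turn -0.0 rows 0.0 beam frame (np.float64(0.7), np.float64(1.9), np.float64(99.1)) gap 33.7 q [-0.85  0.25 -0.07  1.25  0.   -0.  ] tilt [ 0.003  0.002 -1.   ]
```

View pics/s11c.png

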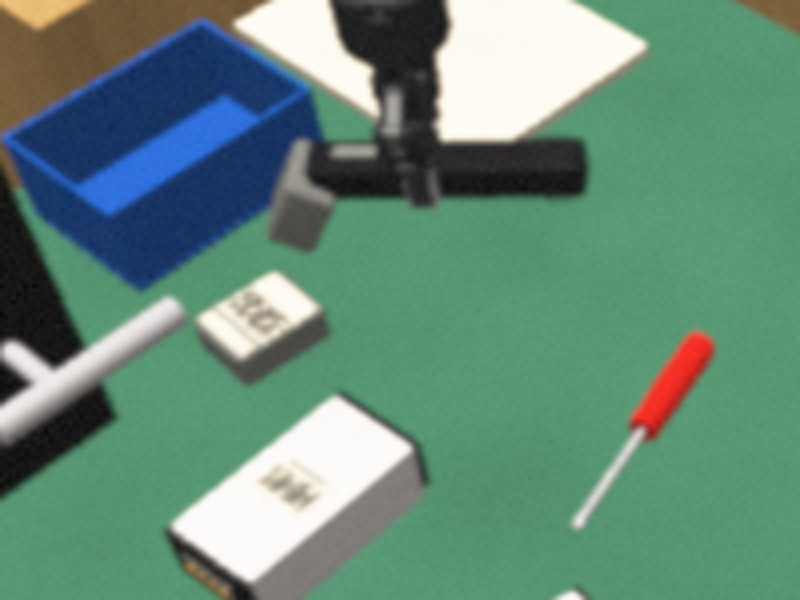

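Request:
{"method": "jog_arm", "body": {
  "moves": [-1, 0, 0, 0, 0, -1, 0, 0, 0, 0, -1, 0, 0, 0, 0, -1, 0, 0, 0, 0, -1, 0, 0, 0, 0]
}}

```text
time_s: 12.93
tcp_pos: [386.4, -441.5, 160.0]
tcp_rot: [-0.661, 0.662, 0.251, -0.248]
ft_force: [0.1, -1.4, -2.6]
finger_gap: 33.4
```

Request:
{"method": "jog_arm", "body": {
  "moves": [-1, 0, 0, 0, 0, -1, 0, 0, 0, 0, -1, 0, 0, 0, 0, -1, 0, 0, 0, 0, -1, 0, 0, 0, 0]
}}

```text
time_s: 13.35
tcp_pos: [386.4, -441.5, 159.9]
tcp_rot: [-0.661, 0.662, 0.251, -0.248]
ft_force: [0.4, -0.1, -2.6]
finger_gap: 33.3
```

Request:
{"method": "jog_arm", "body": {
  "moves": [-1, 0, 0, 0, 0, -1, 0, 0, 0, 0, -1, 0, 0, 0, 0, -1, 0, 0, 0, 0, -1, 0, 0, 0, 0]
}}

```text
time_s: 13.77
tcp_pos: [386.4, -441.5, 159.9]
tcp_rot: [-0.662, 0.662, 0.251, -0.248]
ft_force: [0.3, -0.4, -2.0]
finger_gap: 33.1
```

Request:
{"method": "jog_arm", "body": {
  "moves": [-1, 0, 0, 0, 0, -1, 0, 0, 0, 0, -1, 0, 0, 0, 0, -1, 0, 0, 0, 0, -1, 0, 0, 0, 0]
}}

```text
time_s: 14.18
tcp_pos: [386.4, -441.5, 159.9]
tcp_rot: [-0.662, 0.662, 0.251, -0.248]
ft_force: [0.9, 1.0, -2.8]
finger_gap: 33.2
```

Request:
{"method": "jog_arm", "body": {
  "moves": [-1, 0, 0, 0, 0, -1, 0, 0, 0, 0, -1, 0, 0, 0, 0, -1, 0, 0, 0, 0, -1, 0, 0, 0, 0]
}}

```text
time_s: 14.6
tcp_pos: [386.4, -441.5, 160.0]
tcp_rot: [-0.661, 0.662, 0.251, -0.248]
ft_force: [0.0, 0.1, -1.5]
finger_gap: 33.5
```

```bash
python3 sc.py 486.4 -552.4 31 -.846 ;python3 -c "
from h import *
im,p=snap('scene','s12');im,p=snap('top','t12')";  python3 sc.py 631.4 -136.5 60 -.213 20
```

```text
t 14.6 pos [ 386.4 -441.5  160. ] S -0.851 tgt [ 386.4 -439.4  159.3] d [1.4 0.7 1.6] turn -0.001 rows 0.1 beam frame (np.float64(2.1), np.float64(2.0), np.float64(99.9)) gap 33.5 q [-0.85  0.25 -0.07  1.25  0.   -0.  ] tilt [ 0.004  0.001 -1.   ]
t 14.7 pos [ 386.4 -441.5  159.9] S -0.851 tgt [ 483.9 -104.6  208.3] d [295.7 -47.7 188.8] turn -0.634 rows 8.6 beam frame (np.float64(175.9), np.float64(385.4), np.float64(-32.9)) gap 33.7 q [-0.85  0.25 -0.07  1.25  0.   -0.  ] tilt [ 0.004  0.001 -1.   ]
```

View pics/s12.png

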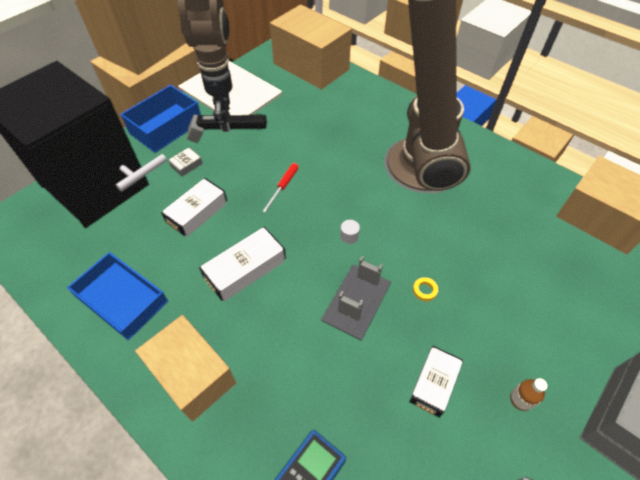

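Request:
{"method": "jog_arm", "body": {
  "moves": [-1, 32, -15, 18, -0.07, -1, 64, -30, 36, -0.14, -1, 96, -40, 56, -0.21, -1, 128, -48, 76, -0.28, -1, 160, -48, 98, -0.35]
}}

```text
time_s: 15.12
tcp_pos: [442.8, -261.5, 210.3]
tcp_rot: [-0.606, 0.609, 0.363, -0.359]
ft_force: [1.8, -0.5, -1.7]
finger_gap: 32.9
```

```bash
python3 sc.py 631.4 -136.5 60 -.213 20
```

```text
t 15.1167 pos [ 442.8 -261.5  210.3] S -0.498 tgt [ 483.9 -104.6  208.3] d [157.4   2.2  38.9] turn -0.281 rows 4.0 beam frame (np.float64(51.4), np.float64(199.8), np.float64(97.2)) gap 32.9 q [-0.53  0.1  -0.14  1.33  0.   -0.04] tilt [ 0.007 -0.001 -1.   ]
```

Request:
{"method": "jog_arm", "body": {
  "moves": [-1, 37, 0, 9, -0.07, -1, 74, 0, 18, -0.14, -1, 111, 1, 27, -0.21, -1, 148, 2, 36, -0.281, -1, 157, 2, 39, -0.281]
}}

```text
time_s: 15.53
tcp_pos: [484.3, -100.6, 208.5]
tcp_rot: [-0.548, 0.551, 0.447, -0.443]
ft_force: [0.2, -0.1, -2.5]
finger_gap: 33.0
```

```bash
python3 sc.py 631.4 -136.5 60 -.213
```

```text
t 15.5333 pos [ 484.3 -100.6  208.5] S -0.21 tgt [ 483.9 -104.6  188.3] d [-4.  20.2 -0.3] turn 0.007 rows 0.5 beam frame (np.float64(11.3), np.float64(-4.5), np.float64(118.1)) gap 33.0 q [-0.21  0.06 -0.18  1.32  0.    0.  ] tilt [ 0.008  0.001 -1.   ]
```

Request:
{"method": "jog_arm", "body": {
  "moves": [-1, -4, 10, 0, 0.007, -1, -4, 20, 0, 0.007, -1, -4, 20, 0, 0.007, -1, -4, 20, 0, 0.007, -1, -4, 20, 0, 0.007]
}}

```text
time_s: 15.95
tcp_pos: [483.2, -105.6, 188.3]
tcp_rot: [-0.55, 0.553, 0.445, -0.44]
ft_force: [-0.2, 1.3, -1.8]
finger_gap: 33.2
```

```bash
python3 sc.py 631.4 -136.5 60 -.213;python3 -c "
from h import *
im,p=snap('scene','s13')"
```

```text
t 15.95 pos [ 483.2 -105.6  188.3] S -0.219 tgt [ 483.9 -104.6  188.3] d [ 1.1 -0.  -0.4] turn -0.002 rows 0.0 beam frame (np.float64(0.9), np.float64(2.1), np.float64(100.7)) gap 33.2 q [-0.22  0.07 -0.22  1.27  0.    0.  ] tilt [ 0.007  0.001 -1.   ]
```

View pics/s13.png

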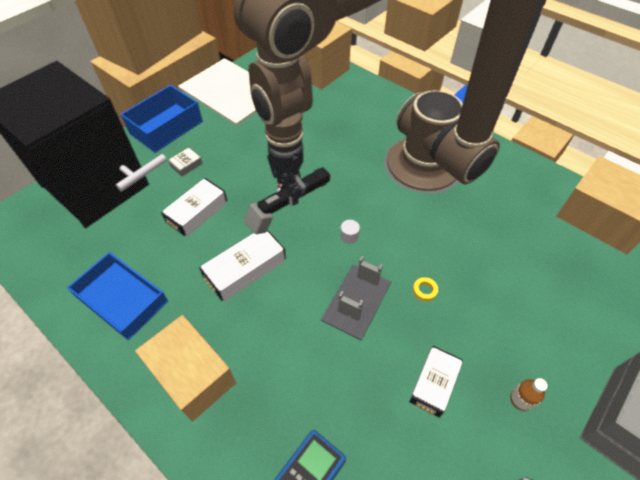

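The scanner head (258,217) points at the tall supply's label at (241,258).

Request:
{"method": "jog_arm", "body": {
  "moves": [-1, 0, 0, 0, 0, -1, 0, 0, 0, 0, -1, 0, 0, 0, 0, -1, 0, 0, 0, 0, -1, 0, 0, 0, 0]
}}

```text
time_s: 16.42
tcp_pos: [483.5, -105.7, 188.7]
tcp_rot: [-0.55, 0.553, 0.445, -0.44]
ft_force: [-0.2, 0.4, -2.3]
finger_gap: 33.4
```

Request:
{"method": "jog_arm", "body": {
  "moves": [-1, 0, 0, 0, 0, -1, 0, 0, 0, 0, -1, 0, 0, 0, 0, -1, 0, 0, 0, 0, -1, 0, 0, 0, 0]
}}

```text
time_s: 16.83
tcp_pos: [483.5, -105.6, 188.7]
tcp_rot: [-0.55, 0.553, 0.445, -0.44]
ft_force: [-0.3, 1.3, -1.7]
finger_gap: 33.2
```

Request:
{"method": "jog_arm", "body": {
  "moves": [-1, 0, 0, 0, 0, -1, 0, 0, 0, 0, -1, 0, 0, 0, 0, -1, 0, 0, 0, 0, -1, 0, 0, 0, 0]
}}

```text
time_s: 17.25
tcp_pos: [483.5, -105.6, 188.7]
tcp_rot: [-0.55, 0.553, 0.445, -0.44]
ft_force: [-0.5, 0.3, -2.5]
finger_gap: 32.9
```

Request:
{"method": "jog_arm", "body": {
  "moves": [-1, 0, 0, 0, 0, -1, 0, 0, 0, 0, -1, 0, 0, 0, 0, -1, 0, 0, 0, 0, -1, 0, 0, 0, 0]
}}

```text
time_s: 17.67
tcp_pos: [483.5, -105.6, 188.7]
tcp_rot: [-0.55, 0.553, 0.445, -0.44]
ft_force: [0.4, 0.3, -1.9]
finger_gap: 33.0
```

Request:
{"method": "jog_arm", "body": {
  "moves": [-1, 0, 0, 0, 0, -1, 0, 0, 0, 0, -1, 0, 0, 0, 0, -1, 0, 0, 0, 0, -1, 0, 0, 0, 0]
}}

```text
time_s: 18.08
tcp_pos: [483.5, -105.6, 188.7]
tcp_rot: [-0.55, 0.553, 0.445, -0.44]
ft_force: [-0.2, -1.3, -1.9]
finger_gap: 33.0
```

```bash
python3 sc.py 631.4 -136.5 60 -.213;  python3 sc.py 590.5 -377.9 55 -.57 20
```

```text
t 18.0833 pos [ 483.5 -105.6  188.7] S -0.219 tgt [ 483.9 -104.6  188.3] d [ 1.1  0.4 -0.2] turn -0.002 rows 0.0 beam frame (np.float64(1.5), np.float64(2.0), np.float64(100.9)) gap 33.0 q [-0.22  0.07 -0.22  1.27  0.    0.  ] tilt [ 0.008  0.001 -1.   ]
t 18.0833 pos [ 483.5 -105.6  188.7] S -0.219 tgt [ 463.5 -296.5  203.3] d [-190.6  -14.9  -22. ] turn 0.355 rows 4.7 beam frame (np.float64(-7.0), np.float64(-242.5), np.float64(111.0)) gap 33.0 q [-0.22  0.07 -0.22  1.27  0.    0.  ] tilt [ 0.008  0.001 -1.   ]
```

Request:
{"method": "jog_arm", "body": {
  "moves": [-1, -38, -6, -4, 0.07, -1, -76, -10, -8, 0.14, -1, -114, -14, -12, 0.21, -1, -152, -15, -17, 0.28, -1, -190, -15, -22, 0.355]
}}

```text
time_s: 18.5
tcp_pos: [463.4, -297.6, 204.0]
tcp_rot: [-0.62, 0.623, 0.34, -0.334]
ft_force: [1.2, 0.0, -2.6]
finger_gap: 33.5
```

```bash
python3 sc.py 590.5 -377.9 55 -.57
```

```text
t 18.5 pos [ 463.4 -297.6  204. ] S -0.577 tgt [ 463.5 -296.5  183.3] d [ 0.9 20.7  0.8] turn -0.003 rows 0.5 beam frame (np.float64(12.4), np.float64(1.7), np.float64(118.1)) gap 33.5 q [-0.57  0.17 -0.07  1.32  0.01  0.  ] tilt [ 0.009  0.    -1.   ]
```

Request:
{"method": "jog_arm", "body": {
  "moves": [-1, 1, 10, 1, 0, -1, 1, 20, 1, 0, -1, 1, 20, 1, 0, -1, 1, 20, 1, 0, -1, 1, 20, 1, 0]
}}

```text
time_s: 18.92
tcp_pos: [463.5, -295.0, 184.1]
tcp_rot: [-0.62, 0.623, 0.341, -0.335]
ft_force: [-0.0, 0.4, -2.6]
finger_gap: 33.3
```

```bash
python3 sc.py 590.5 -377.9 55 -.57;python3 -c "
from h import *
im,p=snap('scene','s14')"
```

```text
t 18.9167 pos [ 463.5 -295.   184.1] S -0.575 tgt [ 463.5 -296.5  183.3] d [-1.2  0.8 -0.8] turn -0.001 rows 0.0 beam frame (np.float64(1.1), np.float64(-0.8), np.float64(101.6)) gap 33.3 q [-0.57  0.17 -0.11  1.28  0.01  0.01] tilt [ 0.009  0.001 -1.   ]
```

View pics/s14.png

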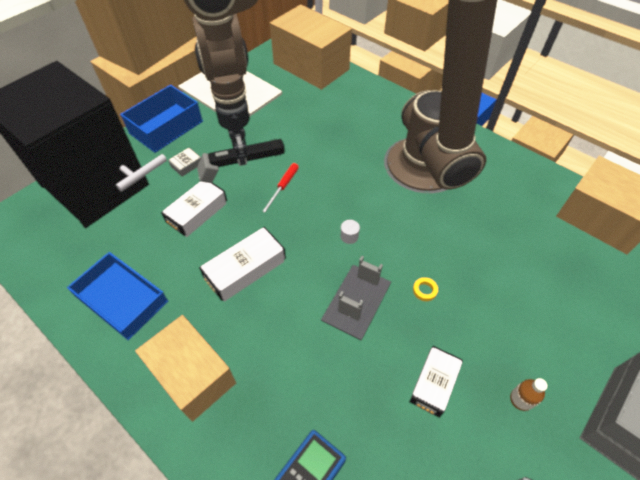

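The scanner (head at 207,168) aims at the middle label (192,202); nothing has shifted.

Request:
{"method": "jog_arm", "body": {
  "moves": [-1, 0, 0, 0, 0, -1, 0, 0, 0, 0, -1, 0, 0, 0, 0, -1, 0, 0, 0, 0, -1, 0, 0, 0, 0]
}}

```text
time_s: 19.38
tcp_pos: [463.8, -295.0, 184.6]
tcp_rot: [-0.62, 0.623, 0.341, -0.335]
ft_force: [-0.9, 0.3, -1.7]
finger_gap: 32.9
```

Request:
{"method": "jog_arm", "body": {
  "moves": [-1, 0, 0, 0, 0, -1, 0, 0, 0, 0, -1, 0, 0, 0, 0, -1, 0, 0, 0, 0, -1, 0, 0, 0, 0]
}}

```text
time_s: 19.8
tcp_pos: [463.8, -295.1, 184.6]
tcp_rot: [-0.62, 0.623, 0.341, -0.335]
ft_force: [-1.0, 0.1, -2.1]
finger_gap: 33.2
```

Request:
{"method": "jog_arm", "body": {
  "moves": [-1, 0, 0, 0, 0, -1, 0, 0, 0, 0, -1, 0, 0, 0, 0, -1, 0, 0, 0, 0, -1, 0, 0, 0, 0]
}}

```text
time_s: 20.22
tcp_pos: [463.8, -295.1, 184.6]
tcp_rot: [-0.62, 0.623, 0.341, -0.335]
ft_force: [0.1, -0.6, -2.3]
finger_gap: 33.1
```

Request:
{"method": "jog_arm", "body": {
  "moves": [-1, 0, 0, 0, 0, -1, 0, 0, 0, 0, -1, 0, 0, 0, 0, -1, 0, 0, 0, 0, -1, 0, 0, 0, 0]
}}

```text
time_s: 20.63
tcp_pos: [463.7, -295.1, 184.6]
tcp_rot: [-0.62, 0.623, 0.341, -0.335]
ft_force: [-0.3, 0.2, -1.9]
finger_gap: 33.2
```

Request:
{"method": "jog_arm", "body": {
  "moves": [-1, 0, 0, 0, 0, -1, 0, 0, 0, 0, -1, 0, 0, 0, 0, -1, 0, 0, 0, 0, -1, 0, 0, 0, 0]
}}

```text
time_s: 21.05
tcp_pos: [463.7, -295.1, 184.6]
tcp_rot: [-0.62, 0.623, 0.341, -0.335]
ft_force: [0.0, 0.4, -2.3]
finger_gap: 33.0
```

```bash
python3 sc.py 590.5 -377.9 55 -.57;  python3 sc.py 564.7 399.4 50 .615 30
```

```text
t 21.05 pos [ 463.7 -295.1  184.6] S -0.575 tgt [ 463.5 -296.5  183.3] d [-1.3  1.3 -0.5] turn -0.001 rows 0.0 beam frame (np.float64(1.7), np.float64(-0.9), np.float64(101.9)) gap 33.0 q [-0.57  0.17 -0.11  1.28  0.01  0.01] tilt [ 0.01  0.   -1.  ]
t 21.05 pos [ 463.7 -295.1  184.6] S -0.575 tgt [441.4 312.3 208.3] d [497.8 -23.9 348.7] turn -1.186 rows 14.8 beam frame (np.float64(388.8), np.float64(637.5), np.float64(-116.1)) gap 33.0 q [-0.57  0.17 -0.11  1.28  0.01  0.01] tilt [ 0.01  0.   -1.  ]
```

Request:
{"method": "jog_arm", "body": {
  "moves": [-1, 33, -8, 21, -0.08, -1, 66, -16, 42, -0.16, -1, 99, -24, 66, -0.24, -1, 132, -30, 90, -0.32, -1, 165, -35, 114, -0.4]
}}

```text
time_s: 21.47
tcp_pos: [457.1, -93.1, 220.2]
tcp_rot: [-0.539, 0.543, 0.458, -0.452]
ft_force: [1.1, -0.1, -2.6]
finger_gap: 33.4
```

```bash
python3 sc.py 564.7 399.4 50 .615 30
```

```text
t 21.4667 pos [457.1 -93.1 220.2] S -0.172 tgt [441.4 312.3 208.3] d [396.8  11.7  84.8] turn -0.783 rows 9.9 beam frame (np.float64(134.7), np.float64(503.8), np.float64(71.8)) gap 33.4 q [-0.2   0.01 -0.22  1.34  0.   -0.03] tilt [ 0.011 -0.    -1.   ]
```

Request:
{"method": "jog_arm", "body": {
  "moves": [-1, 39, 0, 7, -0.08, -1, 78, 0, 15, -0.16, -1, 117, 0, 23, -0.24, -1, 156, 0, 31, -0.32, -1, 195, 0, 40, -0.4]
}}

```text
time_s: 21.88
tcp_pos: [450.6, 107.7, 220.5]
tcp_rot: [-0.435, 0.442, 0.557, -0.552]
ft_force: [0.8, 0.5, -2.2]
finger_gap: 33.5
```

```bash
python3 sc.py 564.7 399.4 50 .615 30
```

```text
t 21.8833 pos [450.6 107.7 220.5] S 0.232 tgt [441.4 312.3 208.3] d [201.2  12.1 -38. ] turn -0.379 rows 5.0 beam frame (np.float64(-0.1), np.float64(258.4), np.float64(150.3)) gap 33.5 q [ 0.24  0.   -0.22  1.34 -0.    0.  ] tilt [ 0.012  0.    -1.   ]
```

Request:
{"method": "jog_arm", "body": {
  "moves": [-1, 39, 2, -7, -0.08, -1, 79, 4, -14, -0.16, -1, 119, 6, -22, -0.24, -1, 159, 9, -30, -0.32, -1, 200, 12, -38, -0.379]
}}

```text
time_s: 22.3
tcp_pos: [441.2, 312.9, 208.6]
tcp_rot: [-0.321, 0.329, 0.63, -0.626]
ft_force: [1.1, -0.1, -1.4]
finger_gap: 33.3
```

```bash
python3 sc.py 564.7 399.4 50 .615
```

```text
t 22.3 pos [441.2 312.9 208.6] S 0.615 tgt [441.4 312.3 178.3] d [-0.4 30.3  0.5] turn 0.004 rows 0.7 beam frame (np.float64(17.5), np.float64(0.8), np.float64(126.6)) gap 33.3 q [ 0.62  0.15 -0.09  1.33 -0.01  0.01] tilt [ 0.012  0.    -1.   ]
```

Request:
{"method": "jog_arm", "body": {
  "moves": [-1, 0, 15, 1, 0, -1, 0, 30, 1, 0, -1, 0, 30, 1, 0, -1, 0, 30, 1, 0, -1, 0, 30, 1, 0]
}}

```text
time_s: 22.72
tcp_pos: [441.0, 312.2, 179.4]
tcp_rot: [-0.321, 0.329, 0.63, -0.625]
ft_force: [-0.2, 0.3, -1.8]
finger_gap: 32.9
```

```bash
python3 sc.py 564.7 399.4 50 .615;python3 -c "
from h import *
im,p=snap('scene','s15');im,p=snap('top','t15')"
```

```text
t 22.7167 pos [441.  312.2 179.4] S 0.615 tgt [441.4 312.3 178.3] d [-0.1  1.1 -0.4] turn 0.004 rows 0.0 beam frame (np.float64(2.2), np.float64(1.2), np.float64(101.9)) gap 32.9 q [ 0.62  0.15 -0.15  1.26 -0.01  0.  ] tilt [ 0.013  0.001 -1.   ]
```

View pics/s15.png

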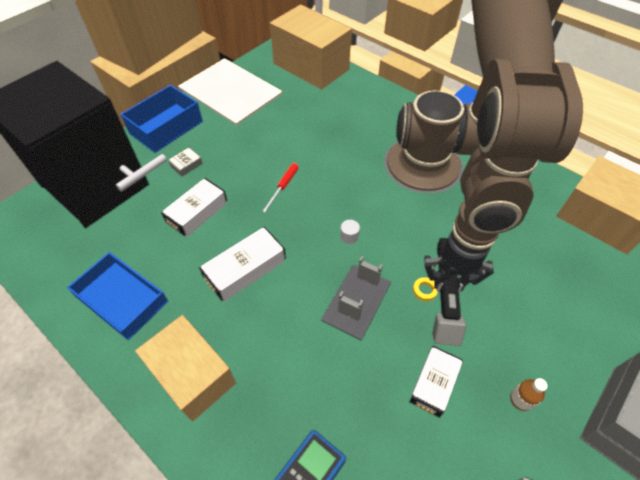

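View pics/t15.png

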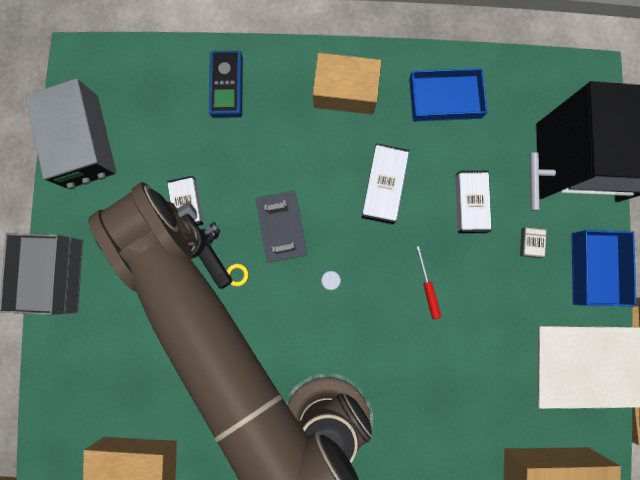

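The scanner aims at the short label (top view 183,201). The rest is fully visible in the top view at (281,226).

Request:
{"method": "jog_arm", "body": {
  "moves": [-1, 0, 0, 0, 0, -1, 0, 0, 0, 0, -1, 0, 0, 0, 0, -1, 0, 0, 0, 0, -1, 0, 0, 0, 0]
}}

```text
time_s: 23.23
tcp_pos: [441.5, 312.1, 179.9]
tcp_rot: [-0.321, 0.33, 0.63, -0.625]
ft_force: [0.7, 0.5, -3.1]
finger_gap: 33.7
```

Request:
{"method": "jog_arm", "body": {
  "moves": [-1, 0, 0, 0, 0, -1, 0, 0, 0, 0, -1, 0, 0, 0, 0, -1, 0, 0, 0, 0, -1, 0, 0, 0, 0]
}}

```text
time_s: 23.65
tcp_pos: [441.5, 312.1, 179.9]
tcp_rot: [-0.321, 0.33, 0.631, -0.625]
ft_force: [-0.4, 0.2, -2.7]
finger_gap: 33.5
```

Request:
{"method": "jog_arm", "body": {
  "moves": [-1, 0, 0, 0, 0, -1, 0, 0, 0, 0, -1, 0, 0, 0, 0, -1, 0, 0, 0, 0, -1, 0, 0, 0, 0]
}}

```text
time_s: 24.07
tcp_pos: [441.4, 312.1, 179.9]
tcp_rot: [-0.321, 0.33, 0.631, -0.625]
ft_force: [1.0, -0.7, -2.6]
finger_gap: 33.0
```

Request:
{"method": "jog_arm", "body": {
  "moves": [-1, 0, 0, 0, 0, -1, 0, 0, 0, 0, -1, 0, 0, 0, 0, -1, 0, 0, 0, 0, -1, 0, 0, 0, 0]
}}

```text
time_s: 24.48
tcp_pos: [441.4, 312.1, 179.9]
tcp_rot: [-0.321, 0.33, 0.63, -0.625]
ft_force: [0.3, -0.7, -2.6]
finger_gap: 33.3
```

Request:
{"method": "jog_arm", "body": {
  "moves": [-1, 0, 0, 0, 0, -1, 0, 0, 0, 0, -1, 0, 0, 0, 0, -1, 0, 0, 0, 0, -1, 0, 0, 0, 0]
}}

```text
time_s: 24.9
tcp_pos: [441.5, 312.1, 179.9]
tcp_rot: [-0.321, 0.33, 0.631, -0.625]
ft_force: [0.1, 0.7, -1.8]
finger_gap: 33.3
```

```bash
python3 sc.py 564.7 399.4 50 .615;python3 -c "
from h import *
im,p=snap('top','t16')
cv2.imwrite('pics/t16c.png',cv2.resize(im[180:270,235:335,::-1],None,fx=6,fy=6,interpolation=cv2.INTER_CUBIC))
im,p=load('t9')
cv2.imwrite('pics/t9c.png',cv2.resize(im[180:270,235:335,::-1],None,fx=6,fy=6,interpolation=cv2.INTER_CUBIC))
"
```

```text
t 24.9 pos [441.5 312.1 179.9] S 0.614 tgt [441.4 312.3 178.3] d [ 0.2  1.6 -0.1] turn 0.003 rows 0.0 beam frame (np.float64(3.1), np.float64(1.6), np.float64(102.2)) gap 33.3 q [ 0.62  0.15 -0.15  1.26 -0.01  0.  ] tilt [ 0.014  0.002 -1.   ]
```

View pics/t16c.png

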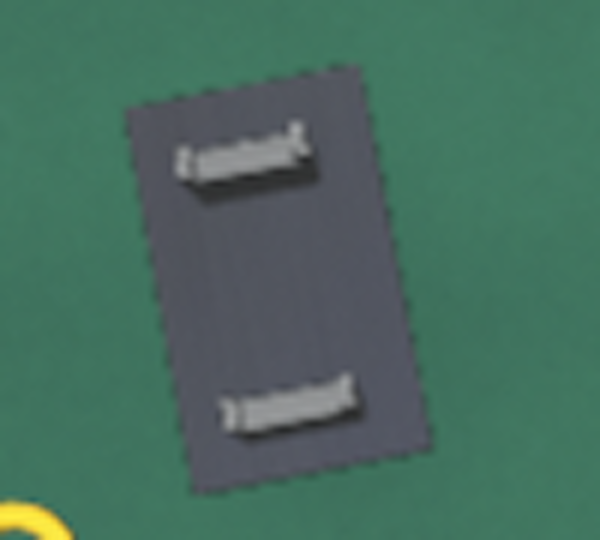

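View pics/t9c.png

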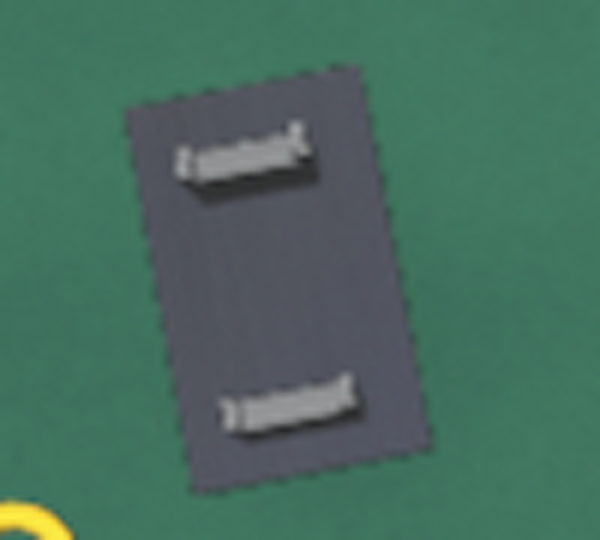

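```bash
python3 go.py 513.9 141.5 190 -2.918
```

```text
t 24.95 pos [441.5 312.1 179.9] hd -2.528 | d [-181.2   -9.3   39. ] turn 0.39 rows 4.5 gap 33.2 q [ 0.62  0.15 -0.15  1.26 -0.01  0.  ] tilt [ 0.014  0.002 -1.   ]
```

Request:
{"method": "jog_arm", "body": {
  "moves": [-1, -36, -6, 8, 0.08, -1, -72, -9, 16, 0.16, -1, -108, -9, 24, 0.24, -1, -146, -9, 32, 0.32, -1, -181, -9, 39, 0.39]
}}

```text
time_s: 25.37
tcp_pos: [514.2, 140.0, 190.0]
tcp_rot: [-0.438, 0.446, 0.556, -0.548]
ft_force: [0.8, 1.2, -2.0]
finger_gap: 33.3
```

Request:
{"method": "jog_arm", "body": {
  "moves": [-1, 0, 0, 0, 0, -1, 0, 0, 0, 0]
}}

```text
time_s: 25.53
tcp_pos: [514.8, 138.1, 190.0]
tcp_rot: [-0.439, 0.447, 0.555, -0.547]
ft_force: [-0.7, 0.2, -1.4]
finger_gap: 33.2
```

```bash
python3 go.py 513.9 141.5 115 -2.918; python3 go.py 513.9 141.5 84.5 -2.918;python3 -c "
from h import *
im,p=snap('wrist','w17');snap('scene','s17')"
```

```text
t 25.53 pos [514.8 138.1 190. ] hd -2.925 | d [ 3.6 75.   1.3] turn -0.007 rows 1.8 gap 33.2 q [ 0.26  0.13 -0.14  1.28 -0.    0.05] tilt [ 0.015  0.002 -1.   ]
t 25.53 pos [514.8 138.1 190. ] hd -2.925 | d [  3.7 105.5   1.8] turn -0.007 rows 2.6 gap 33.2 q [ 0.26  0.13 -0.14  1.28 -0.    0.05] tilt [ 0.015  0.002 -1.   ]
```

View pics/w17.png

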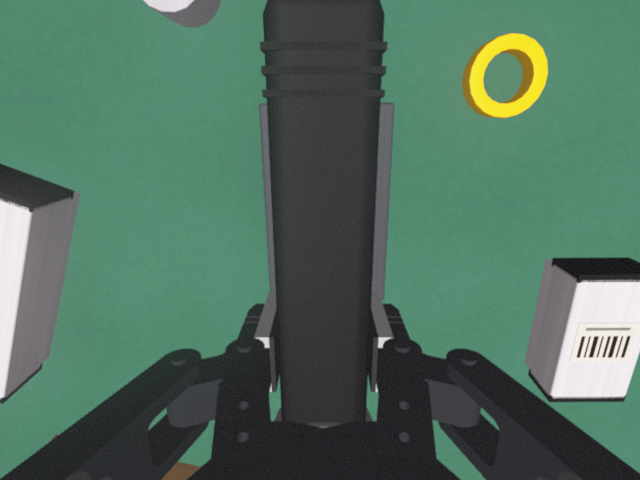

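View pics/s17.png

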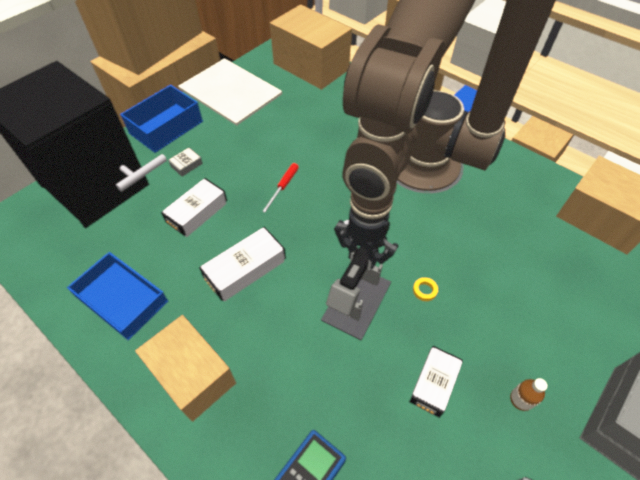

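Request:
{"method": "jog_arm", "body": {
  "moves": [-1, 2, 20, 1, -0.007, -1, 3.6, 45, 1.3, -0.007, -1, 3.6, 70, 1.3, -0.007, -1, 3.6, 73, 1.3, -0.007, -1, 3.6, 73, 1.3, -0.007]
}}

```text
time_s: 26.05
tcp_pos: [511.4, 144.3, 115.6]
tcp_rot: [-0.437, 0.442, 0.557, -0.551]
ft_force: [-0.2, -0.3, -1.3]
finger_gap: 33.4
```

```bash
python3 go.py 513.9 141.5 84.5 -2.918;python3 -c "
from h import *
im,p=snap('wrist','w18')
for q in [[-65,26,93],[-65,-26,93]]:
    c,s=np.cos(.228),np.sin(.228); print(proj(p,[512.4+c*q[0]-s*q[1],140.7+s*q[0]+c*q[1],93]))"
```

```text
t 26.05 pos [511.4 144.3 115.6] hd -2.912 | d [-3.3 31.1 -1.5] turn 0.006 rows 0.8 gap 33.4 q [ 0.28  0.16 -0.28  1.12 -0.    0.05] tilt [ 0.011  0.001 -1.   ]
(np.float64(377.2652641732294), np.float64(157.6657090771235))
(np.float64(252.58214077874433), np.float64(157.32033148182876))
```

View pics/w18.png

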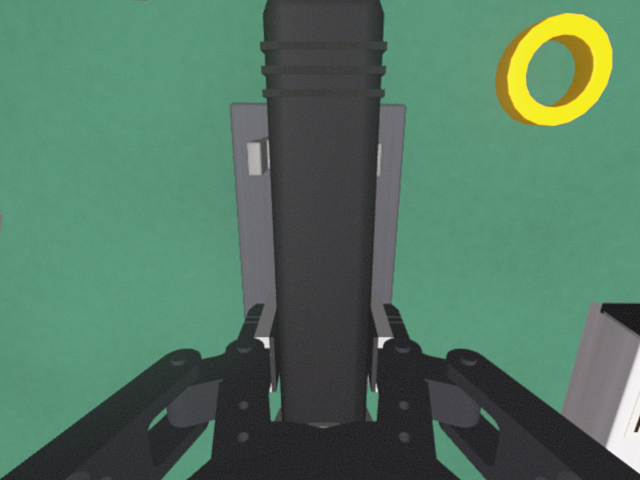

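Request:
{"method": "jog_arm", "body": {
  "moves": [-1, -3.3, 2, -1.5, 0.006, -1, -3.3, 2, -1.5, 0.006, -1, -3.3, 2, -1.5, 0.006, -1, -3.3, 2, -1.5, 0.006, -1, -3.3, 2, -1.5, 0.006]
}}

```text
time_s: 26.52
tcp_pos: [515.1, 141.6, 115.8]
tcp_rot: [-0.438, 0.445, 0.556, -0.549]
ft_force: [-0.0, -0.4, -1.7]
finger_gap: 33.2
```

```bash
python3 go.py 513.9 141.5 84.5 -2.918;python3 -c "
from h import *
im,p=snap('wrist','w19')
cv2.imwrite('pics/w19c.png',cv2.resize(im[80:230,200:430,::-1],None,fx=3,fy=3))"
```

```text
t 26.52 pos [515.1 141.6 115.8] hd -2.918 | d [ 0.2 31.3  1.6] turn -0.0 rows 0.8 gap 33.2 q [ 0.27  0.16 -0.28  1.12 -0.    0.05] tilt [ 0.014  0.002 -1.   ]
```

View pics/w19c.png

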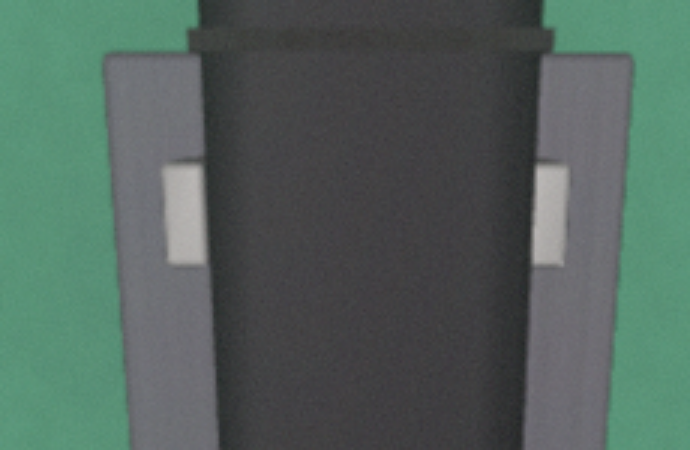

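Request:
{"method": "jog_arm", "body": {
  "moves": [-1, 0, 8, 0.5, 0, -1, 0, 16, 1, 0, -1, 0, 24, 1, 0, -1, 0, 30, 1, 0, -1, 0, 30, 1, 0]
}}

```text
time_s: 26.98
tcp_pos: [513.8, 141.1, 84.5]
tcp_rot: [-0.438, 0.444, 0.556, -0.549]
ft_force: [-0.5, 0.3, -1.8]
finger_gap: 33.2
```

```bash
python3 go.py 513.9 141.5 84.5 -2.918;python3 -c "
from h import *
im,p=snap('wrist','w20');snap('scene','s20')"
```

```text
t 26.98 pos [513.8 141.1  84.5] hd -2.918 | d [ 0.3 -0.  -0.1] turn -0.0 rows 0.0 gap 33.2 q [ 0.27  0.18 -0.33  1.05 -0.    0.05] tilt [ 0.013  0.002 -1.   ]
```

View pics/w20.png

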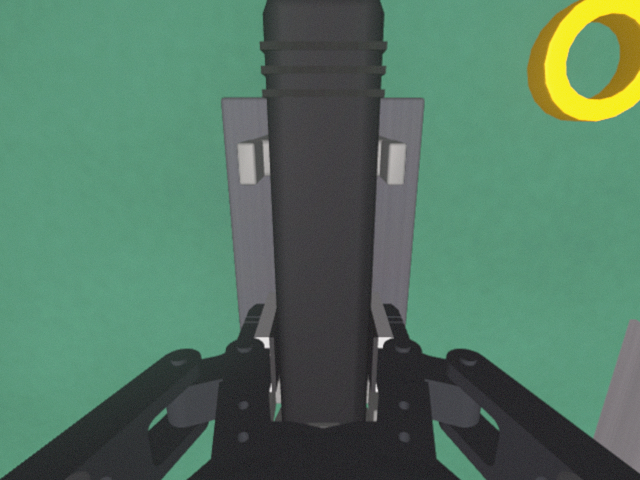

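Request:
{"method": "jog_arm", "body": {
  "moves": [-1, 0, 0.7, 0, 0, -1, 0, 0.7, 0, 0, -0.1, 0, 0.7, 0, 0, 0, 0, 0.7, 0, 0, 0.3, 0, 0.7, 0, 0]
}}

```text
time_s: 27.5
tcp_pos: [514.3, 141.3, 84.4]
tcp_rot: [-0.438, 0.445, 0.556, -0.549]
ft_force: [-1.3, -0.9, 0.6]
finger_gap: 53.3
```

Request:
{"method": "jog_arm", "body": {
  "moves": [1, 0, 0, 0, 0, 1, 0, 0, 0, 0, 1, 0, 0, 0, 0, 1, 0, 0, 0, 0, 1, 0, 0, 0, 0]
}}

```text
time_s: 27.92
tcp_pos: [514.3, 141.3, 84.4]
tcp_rot: [-0.438, 0.444, 0.556, -0.549]
ft_force: [-0.2, -0.1, -0.9]
finger_gap: 85.4
```

Request:
{"method": "jog_arm", "body": {
  "moves": [1, 0, -15, 0, 0, 1, 0, -40, 0, 0, 1, 0, -70, 0, 0, 1, 0, -100, 0, 0, 1, 0, -125, 0, 0]
}}

```text
time_s: 28.33
tcp_pos: [512.6, 141.1, 211.5]
tcp_rot: [-0.438, 0.445, 0.556, -0.549]
ft_force: [0.6, 0.2, 0.4]
finger_gap: 85.3
```

```bash
python3 go.py 513.9 141.5 84.5 -2.918;python3 -c "
from h import *
im,p=snap('wrist','w21');snap('scene','s21')"
```

```text
t 28.33 pos [512.6 141.1 211.5] hd -2.918 | d [  0.3 127.    0.6] turn -0.0 rows 3.1 gap 85.3 q [ 0.27  0.13 -0.1   1.32 -0.    0.05] tilt [ 0.015  0.002 -1.   ]
```

View pics/w21.png

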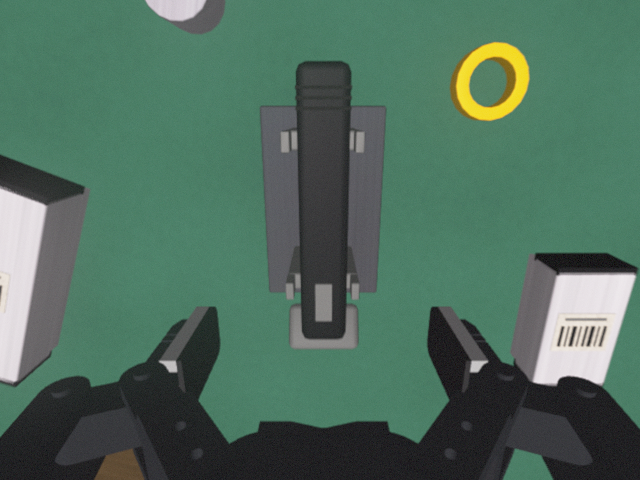

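View pics/s21.png

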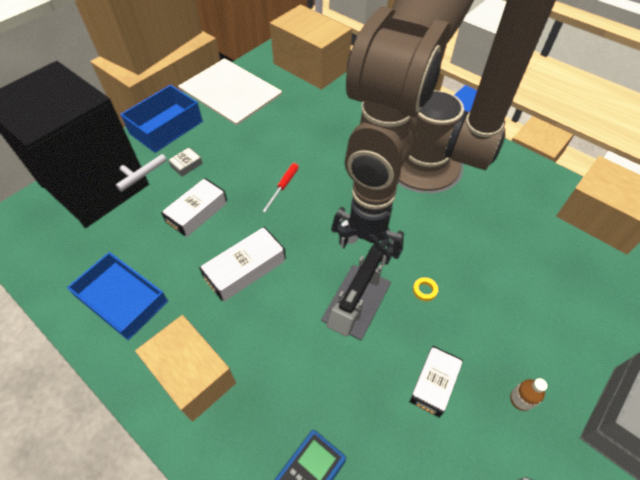

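Run:
```python
from h import *
im,p=load('w21')
a=onz(p,323.5,63.5,105);b=onz(p,323.5,338,105);d=b-a;print('yaw',np.arctan2(d[1],d[0]),np.linalg.norm(d))
P=[onz(p,*q,93) for q in [(286,141),(359,141),(291,290),(354,290)]]
r=(P[0]+P[1])/2;f=(P[2]+P[3])/2;e=(f-r)/np.linalg.norm(f-r);print('rest yaw',np.arctan2(e[1],e[0]),np.linalg.norm(f-r))
print('rest o',r+65*e,'scanner o',a+115*d/np.linalg.norm(d), b-80*d/np.linalg.norm(d))
n=np.array([-e[1],e[0],0]);print('lat tail,front',(a-r)@n,(b-r)@n)
print(ticket.hand_in())
```

```text
yaw 0.22423336939427338 190.30602658126466
rest yaw 0.22334165032051514 110.26294725846496
rest o [512.67111953 140.30430902  93.        ] scanner o [517.01121717 142.04870129 105.        ] [512.43475803 141.00495411 105.        ]
lat tail,front 0.6372326094609492 0.8069321007248155
the job is handed in; nothing more can be done
None
```

I finished the whole sequence and handed the job in at about 28 s on the robot's clock; the hand-in reports no verdict.

- **Supplies:** I pushed all three over with the shut fingers on the label side near the top. They lie label up in both camera views, and none was lifted.
- **Scans:** I scanned the job card, then the tall, middle and short labels. Each was held for over 2 s with the window about 100 mm away and the view about 30 degrees off square. By my measurements the aim was within about 4 mm of each centre. I worked that out from camera positions and the tool pose, since nothing confirms a scan directly.
- **Scanner:** It is back in both forks with its head at the rest's +x end. Measured against the rest:

| Check | Measured | Allowed |
|---|---|---|
| Across | 0.8 mm | 8 mm |
| Along | within about 5 mm | 20 mm |
| Angle | 0.001 rad | 0.12 rad |

- **Height in the forks:** I did not measure this from the pictures. I set the scanner down at the same tool height it was picked up from.
- **Other things:** The bystanders, card stand and rest look unmoved in the pictures, and I saw no sign of a knock. The gripper is open and stands clear above the scanner.

No check failed. The only disagreement was that the handle measured 190 mm instead of 195 mm, probably because of its rounded ends.

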